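# Lay the toy wheels out on the drying batten

### The arm

A 6-joint arm with a two-finger parallel gripper is mounted at the origin on the work surface. World frame = base frame: x ahead of the robot, y to its left, z up, the work surface at z = 0. Lengths are in m, angles in degrees, forces in N, time in s.
With the tool pointing down it reaches from about 0.3 to 0.75 m from the base axis. Payload 8.5 kg.
Tool frame: the origin (TCP) lies on the centre line of the jaws, within the pads' length; the fingertips stand 19 mm ahead of it and the grasp point (between the pads) is the TCP (env.tcp_to_tips is the z of the fingertips in the tool frame, in m); z points along the fingers, y is the line along which they close (so a half turn about z gives the same grasp; the last joint's range is limited). The gripper opens to 85 mm and grips with 20 to 120 N. Pads are 22 mm wide; open, the fingers measure 114 mm over their backs; the gripper's body (76 mm by 85 mm) begins 54 mm behind the grasp point. The pads swing forward as they close: fully open they stand 13 mm farther back than shut.
Start: joints at [-87.966, 21.807, 74.336, -0, 83.858, -12.336], TCP at [0.136, -0.533, 0.25] pointing down, gripper open.
Joint ranges: [-178.18, 178.18], [-50.72, 133.34], [12.68, 142.11], [-81.47, 261.47], [9.98, 163.14], [-165.26, 165.26]. Speed limits (degrees/s): [136.94, 136.94, 180, 180, 180, 180].

### API

Orientations are given as a 3x3 rotation matrix whose columns are the frame's x, y, z axes.
In Python, from rig import env gives the robot as it stands.
- The arm moves only by the tool servo_tool, never from a script. Its argument "steps" is a list of rows, each an object of numbers: "tx", "ty", "tz": the shift along the world's x, y, z in cm; "yaw": the turn about the world's z in degrees; "claw": the finger opening in cm, from 0 to 8.54. In form: [{"tx": .., "ty": .., "tz": .., "yaw": .., "claw": ..}, ...]. A call has 1 to 20 rows; each row shifts and turns the commanded pose from where the row before left it; what a row does not reach is not made up. A row lasts 1/10 s, in which the tool goes at most 50 mm and 8.59 degrees, less where a joint would pass 70% of its speed; a pose out of reach is approached as far as the arm can. A call with a gripper value outside its range is refused whole. The fingers move at their own pace and stop on an object; "newtons" is the grip in N (left out, the last holds). Time passes only in rows, so rows that do not move let the fingers close. It gives the time, the measured TCP pose, the force, the opening and the grip force at its end, in the units of the state.
- env.observe(): the state, without advancing time (a new reading comes with each control period).
- env.get_image(name): name is "scene" or "top"; returns (picture, depth): 480x640x3 uint8, red, green, blue; 480x640 float32, m along the optical axis (not along the pixel's ray), 0 where there is no reading.
- env.camera_model(name): a dict with "fovy" (degrees; the focal length in pixels is half the picture's height over the tangent of half this angle, whatever the lens; pixels are square), "cx", "cy" (the principal point, pixels), "T" (4x4, takes a point from camera to world coordinates). Camera axes: x right, y down, z forward; pixel columns grow to the right and rows downward; lengths in m; the calibration is good to about 2 mm. A picture is of the moment at which its call begins. camera_model takes no time and is no camera call.
- env.close_job(): hands the job in; it is judged then, once.
The state is a dict: "time_s": time; "q": joint angles; "qvel": joint speeds; "joint_efforts": joint torques, N m; "position": TCP position; "tool_rot": TCP orientation; "ft_force": force on the tool from outside, world axes, zero at the start; "wrist_torque": the same for the moment, N m; "grip_width": finger opening in m; "gripper_force": force on a finger pad.
Only numpy, scipy, OpenCV 4.12 (cv2) and the standard library are available. Lean on these libraries where they do the work, as an engineer would, in place of code of your own. Each camera call takes 0.05 s, during which the arm holds its last target. There are 200 camera calls.

### The job

The toy wheels are due for varnish: lift the tote by its handle and tip only its wheel bay out into the aluminium tray, keeping every axle rod in its own bay. Stand the tote back upright on the middle of its riser, and lay all the wheels flat on top of the narrow drying batten, centred across it and not touching each other. If a wheel misses the tray, put it in there before you lay out any of them, and do not push the glue bottle, jar, tape roll or sanding block about.

Things in the scene. Friction and masses are not known exactly. Their poses are not given: they have to be found in the camera images.
- tote: plywood twin-bay carrying tote, about 0.5 kg, 214 (x) by 218 (y) by 150 mm high; origin at the centre of its underside, z up. A 14 mm board along y at x = 0, closed to 86 mm up, parts the wheel bay (+x) from the rod bay (-x); 6 mm floor; end walls 55 mm high, 206 mm apart inside. Starts on the riser, wheel bay more or less towards the robot. Flat parts slide in it on slopes over 26 to 36 degrees
- tote_grip (a point): centre of the tote's handle, 135 mm above its underside, axes as the tote: a flat-sided bar 18 mm thick (x), 134 mm long (y), 30 mm high, along the top of the dividing board, with an 86 mm long, 34 mm high hand slot below it
- wheel_lip (a point): middle of the wheel bay's pouring lip, at x 107 mm, 21 mm above the tote's underside. Each bay has a flat floor out to x = 55 mm, then a scoop front that rises at 16 degrees to such a lip, as long as the inside (206 mm)
- riser: low wooden bench stool fixed to the bench, 170 by 170 mm, top 40 mm above the bench; origin at the centre of its underside. The tote's place. Riser and tray swap sides of the bench from start to start
- tray: flat aluminium tray, 0.45 kg, loose on the bench, 190 mm (x) by 270 mm (y); floor 3 mm thick, rim 12 mm above the bench and 4 mm thick (182 by 262 mm inside). Origin at the centre of its underside
- rack: drying rack fixed to the bench: a wooden batten on edge, 16 mm wide (x) and 300 mm long (y), its flat top 45 mm above the bench and its underside 12 mm above it, held in two feet 54 mm wide (x), 20 mm long and 26 mm high, whose centres are 138 mm either side of the middle. Origin on the bench under its middle, z up
- rack_top (a point): middle of the batten's top face, 45 mm above the bench; x across the batten, y along it, z up
- wheel1: toy wheel: plain light-wood disc 34 mm in diameter and 16 mm thick, the same on both faces (a slightly darker hub ring and a small axle hole are only marked on the faces). Origin at its centre, z is its axle axis. Starts flat on the floor of the tote's wheel bay; 3 to 5 of the five wheels are there on a given day
- wheel2: toy wheel: plain light-wood disc 34 mm in diameter and 16 mm thick, the same on both faces (a slightly darker hub ring and a small axle hole are only marked on the faces). Origin at its centre, z is its axle axis. Starts flat on the floor of the tote's wheel bay; 3 to 5 of the five wheels are there on a given day
- wheel3: toy wheel: plain light-wood disc 34 mm in diameter and 16 mm thick, the same on both faces (a slightly darker hub ring and a small axle hole are only marked on the faces). Origin at its centre, z is its axle axis. Starts flat on the floor of the tote's wheel bay; 3 to 5 of the five wheels are there on a given day
- wheel4: toy wheel: plain light-wood disc 34 mm in diameter and 16 mm thick, the same on both faces (a slightly darker hub ring and a small axle hole are only marked on the faces). Origin at its centre, z is its axle axis. Starts flat on the floor of the tote's wheel bay; 3 to 5 of the five wheels are there on a given day
- wheel5: toy wheel: plain light-wood disc 34 mm in diameter and 16 mm thick, the same on both faces (a slightly darker hub ring and a small axle hole are only marked on the faces). Origin at its centre, z is its axle axis. Starts flat on the floor of the tote's wheel bay; 3 to 5 of the five wheels are there on a given day
- rod1: steel axle rod, 6 mm in diameter and 100 mm long, 22 g. Origin at its middle, y along the rod. Lies loose in the tote's rod bay, where it can roll
- rod2: steel axle rod, 6 mm in diameter and 100 mm long, 22 g. Origin at its middle, y along the rod. Lies loose in the tote's rod bay, where it can roll
- rod3: steel axle rod, 6 mm in diameter and 100 mm long, 22 g. Origin at its middle, y along the rod. Lies loose in the tote's rod bay, where it can roll
- glue_bottle: bystander: white glue bottle, 54 mm in diameter, 150 mm high; origin at the centre of its underside
- oil_jar: bystander: amber glass jar, 64 mm in diameter, 90 mm high; origin at the centre of its underside
- tape_roll: bystander: roll of masking tape lying flat, 90 mm across, 24 mm high; origin at the centre of its underside
- sanding_block: bystander: cork sanding block 55 by 105 mm, 29 mm high; origin at the centre of its underside

How it is judged (in metres and radians):
On the way, in this order (a step that is already met when the one before it is completed fails the run):
1. the tote is lifted clear and tipped well over with its wheel lip above the tray, the rods still in their bay (angle between tote's own z axis and vertical above 0.5 rad and horizontal distance between wheel_lip and tray below 0.13 m and height (world z) of tote_grip above 0.1 m and x of rod1 in the frame of tote between -0.112 and -0.004 m and y of rod1 in the frame of tote between -0.11 and 0.11 m and z of rod1 in the frame of tote between -0.005 and 0.085 m and x of rod2 in the frame of tote between -0.112 and -0.004 m and y of rod2 in the frame of tote between -0.11 and 0.11 m and z of rod2 in the frame of tote between -0.005 and 0.085 m and x of rod3 in the frame of tote between -0.112 and -0.004 m and y of rod3 in the frame of tote between -0.11 and 0.11 m and z of rod3 in the frame of tote between -0.005 and 0.085 m), for 0.2 s.
2. every wheel is in the tray and every rod still in its bay of the tote (x of wheel1 in the frame of tray between -0.095 and 0.095 m and y of wheel1 in the frame of tray between -0.135 and 0.135 m and z of wheel1 in the frame of tray between 0 and 0.045 m and x of wheel2 in the frame of tray between -0.095 and 0.095 m and y of wheel2 in the frame of tray between -0.135 and 0.135 m and z of wheel2 in the frame of tray between 0 and 0.045 m and x of wheel3 in the frame of tray between -0.095 and 0.095 m and y of wheel3 in the frame of tray between -0.135 and 0.135 m and z of wheel3 in the frame of tray between 0 and 0.045 m and x of wheel4 in the frame of tray between -0.095 and 0.095 m and y of wheel4 in the frame of tray between -0.135 and 0.135 m and z of wheel4 in the frame of tray between 0 and 0.045 m and x of wheel5 in the frame of tray between -0.095 and 0.095 m and y of wheel5 in the frame of tray between -0.135 and 0.135 m and z of wheel5 in the frame of tray between 0 and 0.045 m and x of rod1 in the frame of tote between -0.112 and -0.004 m and y of rod1 in the frame of tote between -0.11 and 0.11 m and z of rod1 in the frame of tote between -0.005 and 0.085 m and x of rod2 in the frame of tote between -0.112 and -0.004 m and y of rod2 in the frame of tote between -0.11 and 0.11 m and z of rod2 in the frame of tote between -0.005 and 0.085 m and x of rod3 in the frame of tote between -0.112 and -0.004 m and y of rod3 in the frame of tote between -0.11 and 0.11 m and z of rod3 in the frame of tote between -0.005 and 0.085 m), for 0.2 s.
At the end, for the whole second after the job is handed in: every wheel lies flat (0.12 rad) and still on the batten, within 9 mm of its centre line, centres over 34.5 mm apart; the tote stands upright (0.06 rad) on the riser within 35 mm of its centre, all three rods in their bay (x of wheel1 in the frame of rack_top between -0.009 and 0.009 m and y of wheel1 in the frame of rack_top between -0.15 and 0.15 m and z of wheel1 in the frame of rack_top between 0.005 and 0.011 m and angle between the z axis of each of wheel1, wheel2, wheel3, wheel4, wheel5 and the z axis of rack_top, either way round below 0.12 rad and linear speed of each of wheel1, wheel2, wheel3, wheel4, wheel5, tote below 0.02 m/s and x of wheel2 in the frame of rack_top between -0.009 and 0.009 m and y of wheel2 in the frame of rack_top between -0.15 and 0.15 m and z of wheel2 in the frame of rack_top between 0.005 and 0.011 m and x of wheel3 in the frame of rack_top between -0.009 and 0.009 m and y of wheel3 in the frame of rack_top between -0.15 and 0.15 m and z of wheel3 in the frame of rack_top between 0.005 and 0.011 m and x of wheel4 in the frame of rack_top between -0.009 and 0.009 m and y of wheel4 in the frame of rack_top between -0.15 and 0.15 m and z of wheel4 in the frame of rack_top between 0.005 and 0.011 m and x of wheel5 in the frame of rack_top between -0.009 and 0.009 m and y of wheel5 in the frame of rack_top between -0.15 and 0.15 m and z of wheel5 in the frame of rack_top between 0.005 and 0.011 m and horizontal distance between each of wheel2, wheel3, wheel4, wheel5 and wheel1 above 0.0345 m and horizontal distance between each of wheel3, wheel4, wheel5 and wheel2 above 0.0345 m and horizontal distance between each of wheel4, wheel5 and wheel3 above 0.0345 m and horizontal distance between wheel5 and wheel4 above 0.0345 m and horizontal distance between tote and riser below 0.035 m and angle between tote's own z axis and vertical below 0.06 rad and z of tote in the frame of riser between 0.035 and 0.046 m and x of rod1 in the frame of tote between -0.112 and -0.004 m and y of rod1 in the frame of tote between -0.11 and 0.11 m and z of rod1 in the frame of tote between -0.005 and 0.085 m and x of rod2 in the frame of tote between -0.112 and -0.004 m and y of rod2 in the frame of tote between -0.11 and 0.11 m and z of rod2 in the frame of tote between -0.005 and 0.085 m and x of rod3 in the frame of tote between -0.112 and -0.004 m and y of rod3 in the frame of tote between -0.11 and 0.11 m and z of rod3 in the frame of tote between -0.005 and 0.085 m); the robot touches nothing.
It fails at once if an axle rod leaves its bay of the tote (not (x of rod1 in the frame of tote between -0.112 and -0.004 m and y of rod1 in the frame of tote between -0.11 and 0.11 m and z of rod1 in the frame of tote between -0.005 and 0.085 m) or not (x of rod2 in the frame of tote between -0.112 and -0.004 m and y of rod2 in the frame of tote between -0.11 and 0.11 m and z of rod2 in the frame of tote between -0.005 and 0.085 m) or not (x of rod3 in the frame of tote between -0.112 and -0.004 m and y of rod3 in the frame of tote between -0.11 and 0.11 m and z of rod3 in the frame of tote between -0.005 and 0.085 m)).
It fails at once if a bystander is pushed more than 30 mm (distance of any of glue_bottle, oil_jar, tape_roll, sanding_block from where it was at the start of the episode above 0.03 m).
Of wheel1, wheel2, wheel3, wheel4, wheel5 only 3 to 5 are there at a start; the rules pass over those that are not, and their reading is None.
At some moment in a run one of tray, wheel1, wheel2, wheel3, wheel4, wheel5 may be knocked a few centimetres aside while the robot is not near it.
It also fails if it takes over 210 s, if anything falls off the work surface, if the arm or the gripper's body presses on something with over 40 N, if the wrist force passes 120 N, or if a joint passes its speed limit or range.

## Working session

There is one attempt and no reset: what is moved stays moved. The work goes in short steps, Python scripts to look and compute and a tool call to move; the robot and the scene stay as the last step left them, time stands still between calls to the robot, and variables do not carry over. Pictures are saved under pics/ and viewed, at most 14 in all, crops included, and the job is handed in when it is done.

Besides the shell and the picture viewer there is one more tool, called after "Call:" as name(argument=value, ...) on one line, values as JSON. servo_tool: Moves the arm, as the interface text tells. Its arguments: {"type":"object","properties":{"steps":{"type":"array"},"newtons":{"type":"number"}},"required":["steps"]}

```bash
mkdir -p pics; cat > h.py <<'E'
import numpy as np, cv2
from rig import env
def snap(n):
    im,d=env.get_image(n); m=env.camera_model(n)
    f=240/np.tan(np.radians(m["fovy"])/2); v,u=np.mgrid[:480,:640]
    P=np.stack([(u-m["cx"])/f*d,(v-m["cy"])/f*d,d],-1)@m["T"][:3,:3].T+m["T"][:3,3]
    P[d==0]=np.nan
    return im,d,P
def save(n,im): cv2.imwrite(f"pics/{n}.png",im[...,::-1])
E
python3 - <<'E'
from h import *
for n in("top","scene"):
    im,d,P=snap(n); save(n+"0",im); np.save(n+"0P.npy",P); print(n,env.camera_model(n))
s=env.observe(); print(s["time_s"],s["position"],s["tool_rot"],env.tcp_to_tips)
E
```

```text
top {'fovy': 45.7640945490874, 'cx': 323.382177731756, 'cy': 232.3216903722256, 'T': array([[ 2.09280580e-02, -9.93605392e-01,  1.10951977e-01,
         4.59484210e-01],
       [-9.99757402e-01, -2.00360680e-02,  9.14842443e-03,
         1.00333017e-06],
       [-6.86688249e-03, -1.11116519e-01, -9.93783661e-01,
         1.31010361e+00],
       [ 0.00000000e+00,  0.00000000e+00,  0.00000000e+00,
         1.00000000e+00]])}
scene {'fovy': 48.72308746154004, 'cx': 323.23959006022665, 'cy': 238.17956856404956, 'T': array([[ 0.39572471,  0.51525989, -0.76020339,  1.43345147],
       [ 0.91819615, -0.23805148,  0.31661859, -0.35982029],
       [-0.01782669, -0.82330963, -0.5673125 ,  0.78065298],
       [ 0.        ,  0.        ,  0.        ,  1.        ]])}
0.1 [ 0.13646155 -0.53257751  0.24978907] [[ 9.68722368e-01  2.48147076e-01 -4.79444566e-05]
 [ 2.48146939e-01 -9.68721594e-01  1.25306742e-03]
 [ 2.64500186e-04 -1.22577171e-03 -9.99999214e-01]] 0.019
```

View pics/top0.png

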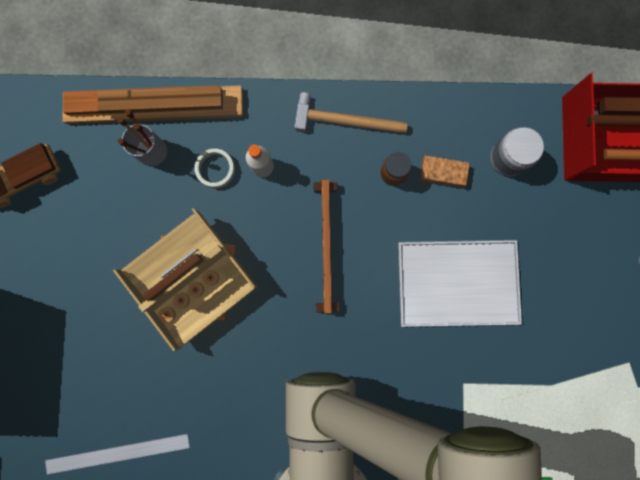

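View pics/scene0.png

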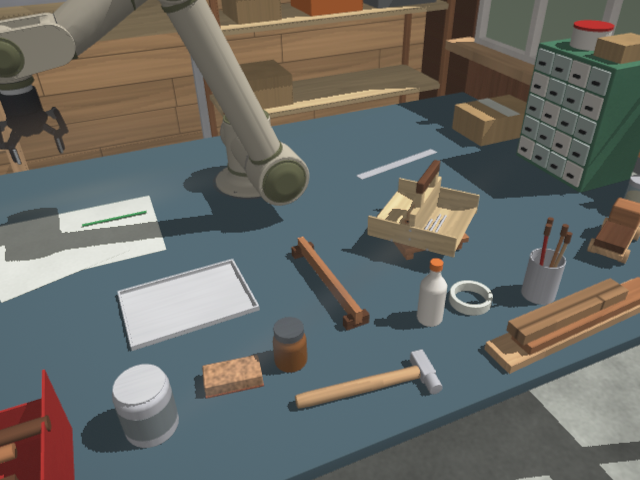

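```bash
python3 - <<'E'
from h import *
im=cv2.imread("pics/top0.png")[...,::-1].astype(int)
P=np.load("top0P.npy")
def rect(m,name):
    q=P[m]; r=cv2.minAreaRect(q[:,:2].astype(np.float32)*1000); print(name,len(q),np.round(r[0],1),np.round(r[1],1),round(r[2],2),"medz",np.round(np.median(q[:,2])*1000,1), np.round(np.median(q[:,:2],0)*1000,1))
z=P[...,2]; V,U=np.mgrid[:480,:640]
def box(u0,v0,u1,v1): return (U>=u0)&(U<=u1)&(V>=v0)&(V<=v1)
print("bench",np.nanmedian(z[200:300,560:620]))
t=box(390,232,530,335)
rect(t&(z>0.006)&(z<.03),"tray rim")
rect(t&(im.min(-1)>120)&(z<.02),"tray")
rect(box(300,175,350,315)&(z>.035)&(z<.06),"batten")
rect(box(300,175,350,315)&(z>.015)&(z<.06),"rack")
b=box(100,200,270,360)
rect(b&(z>.18)&(z<.2),"handle top")
rect(b&(z>.06),"tote all")
rect(b&(z>.085)&(z<.105),"walls")
for n,bx in dict(glue=(240,135,275,180),jar=(378,145,415,190),tape=(190,145,240,190),block=(418,150,475,190)).items():
    m=box(*bx)&(z>.012); rect(m,n); print(np.nanmax(z[m]))
# wheels
g=b&(z>.055)&(z<.067); 
w=im[225:355,110:270].astype(np.uint8)
cv2.imwrite("pics/tote0.png",cv2.resize(w[...,::-1],None,fx=4,fy=4,interpolation=cv2.INTER_CUBIC))
E
```

```text
bench -0.0006158285635715632
tray rim 1670 [ 496.  -300.2] [312.9 226.2] 88.45 medz 8.2 [ 495.3 -300.9]
tray 10016 [ 496.4 -299.4] [192.  271.6] 2.25 medz 2.8 [ 494.7 -300.7]
batten 952 [572.2   4.8] [296.6  15.9] 2.32 medz 44.6 [568.    4.8]
rack 1248 [572.2   4.5] [296.6  51.8] 2.29 medz 43.7 [569.1   4.8]
handle top 645 [490.3 307.5] [ 19.2 134. ] 39.56 medz 189.2 [489.9 306.7]
tote all 3645 [490.1 307.5] [217.3 219.1] 39.68 medz 92.9 [479.5 310.1]
walls 820 [490.  307.7] [217.2 218.6] 39.68 medz 93.9 [486.2 319.7]
glue 655 [755.7 157.7] [48.1 52.7] 21.26 medz 100.2 [748.3 152.8]
0.15501624663343772
jar 779 [ 747.9 -147.4] [62.  59.4] 16.91 medz 87.8 [ 740.9 -145.1]
0.09580050309830068
tape 494 [749.  267.9] [89.4 87.1] 48.43 medz 22.8 [748.5 267.3]
0.032771812772417475
block 1147 [ 751.5 -264. ] [105.7  56.2] 80.77 medz 28.0 [ 749.9 -263.6]
0.03554316423130821
```

View pics/tote0.png

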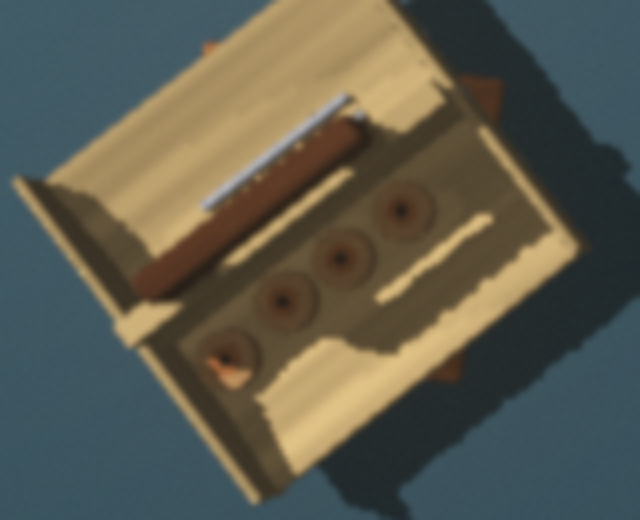

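Call:
servo_tool(steps=[{"tz": 5},{"tz": 5},{"ty": -5},{"ty": -5},{"ty": -5},{"ty": -5},{"ty": -5},{"ty": -5},{"ty": -5},{"ty": -5},{"ty": -5},{"ty": -5},{"ty": -5},{},{},{},{}])

```text
invalid input at $.steps[0]: expected keys tx, ty, tz, yaw, claw
```

Call:
servo_tool(steps=[{"tx": 0,"ty": 0,"tz": 5,"yaw": 0,"claw": 8.5},{"tx": 0,"ty": 0,"tz": 5,"yaw": 0,"claw": 8.5},{"tx": 0,"ty": -5,"tz": 0,"yaw": 0,"claw": 8.5},{"tx": 0,"ty": -5,"tz": 0,"yaw": 0,"claw": 8.5},{"tx": 0,"ty": -5,"tz": 0,"yaw": 0,"claw": 8.5},{"tx": 0,"ty": -5,"tz": 0,"yaw": 0,"claw": 8.5},{"tx": 0,"ty": -5,"tz": 0,"yaw": 0,"claw": 8.5},{"tx": 0,"ty": -5,"tz": 0,"yaw": 0,"claw": 8.5},{"tx": 0,"ty": -5,"tz": 0,"yaw": 0,"claw": 8.5},{"tx": 0,"ty": -5,"tz": 0,"yaw": 0,"claw": 8.5},{"tx": 0,"ty": -5,"tz": 0,"yaw": 0,"claw": 8.5},{"tx": 0,"ty": 0,"tz": 0,"yaw": 0,"claw": 8.5},{"tx": 0,"ty": 0,"tz": 0,"yaw": 0,"claw": 8.5}])

```text
time_s: 1.4
position: [0.1124, -0.8166, 0.2682]
tool_rot: [[0.969, 0.247, 0.016], [0.247, -0.963, -0.105], [-0.01, 0.106, -0.994]]
ft_force: [-0.1, -0.2, 0.3]
grip_width: 0.0853
gripper_force: 0.0
```

```bash
python3 - <<'E'
from h import *
im=cv2.imread("pics/scene0.png")[150:275,350:500]
cv2.imwrite("pics/c1.png",cv2.resize(im,None,fx=5,fy=4.8,interpolation=cv2.INTER_CUBIC))
E
```

```text
(no output)
```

View pics/c1.png

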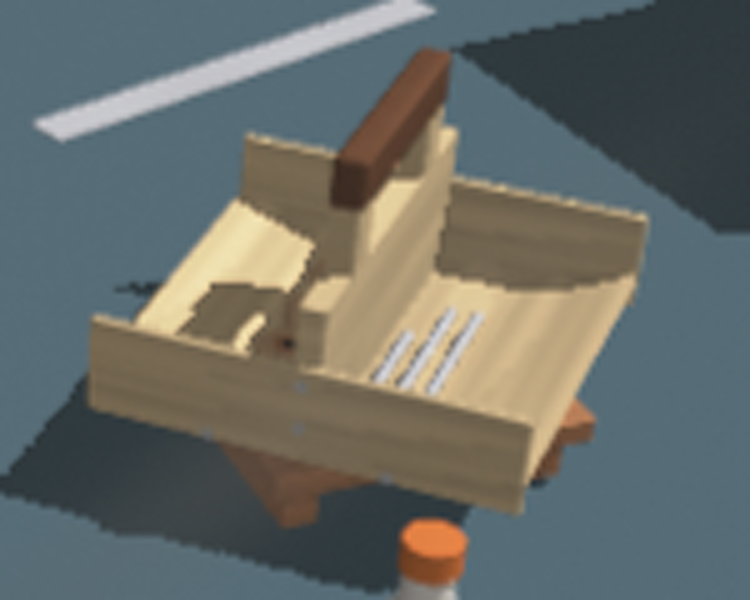

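Call:
servo_tool(steps=[{"tx": 0,"ty": 5,"tz": 0,"yaw": 0,"claw": 6},{"tx": 0,"ty": 5,"tz": 0,"yaw": 0,"claw": 6},{"tx": 0,"ty": 5,"tz": 0,"yaw": 0,"claw": 6},{"tx": 0,"ty": 5,"tz": 0,"yaw": 0,"claw": 6},{"tx": 1,"ty": 4,"tz": 0,"yaw": 8,"claw": 6},{"tx": 3,"ty": 4,"tz": 0,"yaw": 8,"claw": 6},{"tx": 3,"ty": 4,"tz": 0,"yaw": 8,"claw": 6},{"tx": 3,"ty": 4,"tz": 0,"yaw": 8,"claw": 6},{"tx": 3,"ty": 4,"tz": 0,"yaw": 8,"claw": 6},{"tx": 3,"ty": 4,"tz": 0,"yaw": 8,"claw": 6},{"tx": 3,"ty": 4,"tz": 0,"yaw": 8,"claw": 6},{"tx": 3,"ty": 4,"tz": 0,"yaw": 8,"claw": 6},{"tx": 3,"ty": 4,"tz": 0,"yaw": 8,"claw": 6},{"tx": 3,"ty": 4,"tz": 0,"yaw": 8,"claw": 6},{"tx": 0,"ty": 0,"tz": 0,"yaw": 0,"claw": 6}])

```text
time_s: 2.9
position: [0.3946, -0.2359, 0.2715]
tool_rot: [[-0.086, 0.99, 0.111], [0.996, 0.087, -0.002], [-0.012, 0.11, -0.994]]
ft_force: [0.2, -0.1, 0.7]
grip_width: 0.0602
gripper_force: 0.0
```

Call:
servo_tool(steps=[{"tx": -2,"ty": 1,"tz": -1,"yaw": -8,"claw": 6},{"tx": -2,"ty": 1,"tz": -1,"yaw": -8,"claw": 6},{"tx": -2,"ty": 1,"tz": -1,"yaw": -8,"claw": 6},{"tx": -2,"ty": 1,"tz": -1,"yaw": -8,"claw": 6},{"tx": -2,"ty": 1,"tz": 0,"yaw": -4,"claw": 6},{"tx": -2,"ty": 1,"tz": 0,"yaw": 0,"claw": 6},{"tx": 0,"ty": 0,"tz": 0,"yaw": 0,"claw": 6}])

```text
time_s: 3.6
position: [0.2709, -0.1797, 0.2306]
tool_rot: [[0.526, 0.846, 0.087], [0.85, -0.522, -0.067], [-0.012, 0.109, -0.994]]
ft_force: [-0.0, 0.5, -0.1]
grip_width: 0.0599
gripper_force: 0.0
```

```bash
python3 -c "
from h import *
s=env.observe();print(s['q'],s['position'],s['tool_rot'][:,2])"
```

```text
[-56.3273593   -3.4194827  109.9616256    2.16993485  67.4987225
 -25.34181195] [ 0.27091025 -0.17966312  0.23056718] [ 0.08677859 -0.06716212 -0.99396113]
```

Call:
servo_tool(steps=[{"tx": 0,"ty": -2,"tz": 1,"yaw": -8,"claw": 6},{"tx": 0,"ty": -2,"tz": 1,"yaw": -8,"claw": 6},{"tx": -1,"ty": -2,"tz": 1,"yaw": -8,"claw": 6},{"tx": -1,"ty": -2,"tz": 1,"yaw": -8,"claw": 6},{"tx": -1,"ty": -2,"tz": 1,"yaw": -8,"claw": 6},{"tx": -1,"ty": -2,"tz": 1,"yaw": -8,"claw": 6},{"tx": -1,"ty": -2,"tz": 1,"yaw": -8,"claw": 6},{"tx": -1,"ty": -2,"tz": 1,"yaw": -8,"claw": 6},{"tx": -1,"ty": -2,"tz": 1,"yaw": -8,"claw": 6},{"tx": -1,"ty": -2,"tz": 1,"yaw": -8,"claw": 6},{"tx": -1,"ty": -2,"tz": 1,"yaw": -8,"claw": 6},{"tx": -1,"ty": -2,"tz": 1,"yaw": -8,"claw": 6},{"tx": -1,"ty": -2,"tz": 1,"yaw": -8,"claw": 6},{"tx": -1,"ty": -2,"tz": 0,"yaw": -8,"claw": 6},{"tx": -1,"ty": -2,"tz": 0,"yaw": -8,"claw": 6},{"tx": 0,"ty": -2,"tz": 0,"yaw": -8,"claw": 6},{"tx": 0,"ty": -2,"tz": 0,"yaw": -8,"claw": 6},{"tx": 0,"ty": -2,"tz": 0,"yaw": -8,"claw": 6},{"tx": 0,"ty": -2,"tz": 0,"yaw": -8,"claw": 6},{"tx": 0,"ty": -2,"tz": 0,"yaw": -8,"claw": 6}])

```text
time_s: 5.6
position: [0.1426, -0.5819, 0.3604]
tool_rot: [[-0.208, -0.973, -0.103], [-0.978, 0.206, 0.031], [-0.009, 0.107, -0.994]]
ft_force: [0.0, -0.2, -0.2]
grip_width: 0.0599
gripper_force: 0.0
```

Call:
servo_tool(steps=[{"tx": 0,"ty": -1,"tz": 0,"yaw": -8,"claw": 6},{"tx": 0,"ty": -1,"tz": 0,"yaw": -8,"claw": 6},{"tx": 0,"ty": -1,"tz": 0,"yaw": -8,"claw": 6},{"tx": 0,"ty": -1,"tz": 0,"yaw": -8,"claw": 6},{"tx": 0,"ty": -1,"tz": 0,"yaw": -8,"claw": 6},{"tx": 0,"ty": -1,"tz": 0,"yaw": -8,"claw": 6},{"tx": 0,"ty": -1,"tz": 0,"yaw": -7,"claw": 6},{"tx": 0,"ty": 0,"tz": 0,"yaw": 0,"claw": 6}])

```text
time_s: 6.4
position: [0.1421, -0.6518, 0.3593]
tool_rot: [[-0.919, -0.393, -0.033], [-0.394, 0.913, 0.102], [-0.01, 0.107, -0.994]]
ft_force: [0.1, -0.5, 0.1]
grip_width: 0.0602
gripper_force: 0.0
```

```bash
python3 -c "
from h import *
s=env.observe();print(s['q'],s['position'],s['tool_rot'])"
```

```text
[-87.26488157  36.38084393  31.94228591  -1.81211836 117.63178815
 158.73474336] [ 0.14208311 -0.65179812  0.35925973] [[-0.91900465 -0.39286801 -0.03294205]
 [-0.39411565  0.91333234  0.10245433]
 [-0.01016399  0.10713898 -0.9941921 ]]
```

Call:
servo_tool(steps=[{"tx": 0,"ty": -5,"tz": 0,"yaw": 0,"claw": 6},{"tx": 0,"ty": -5,"tz": 0,"yaw": 0,"claw": 6},{"tx": 0,"ty": -5,"tz": 0,"yaw": 0,"claw": 6},{"tx": 0,"ty": 0,"tz": 0,"yaw": 0,"claw": 6}])

```text
time_s: 6.8
position: [0.1315, -0.7389, 0.324]
tool_rot: [[-0.917, -0.397, -0.028], [-0.398, 0.914, 0.076], [-0.005, 0.081, -0.997]]
ft_force: [-0.4, -0.2, 0.3]
grip_width: 0.0596
gripper_force: 0.0
```

Call:
servo_tool(steps=[{"tx": 0,"ty": -5,"tz": 0,"yaw": 0,"claw": 6},{"tx": 0,"ty": -5,"tz": 0,"yaw": 0,"claw": 6},{"tx": 0,"ty": -5,"tz": 0,"yaw": 0,"claw": 6},{"tx": 0,"ty": 0,"tz": 0,"yaw": 0,"claw": 6}])

```text
time_s: 7.2
position: [0.1153, -0.7852, 0.2746]
tool_rot: [[-0.917, -0.398, -0.017], [-0.398, 0.917, 0.004], [0.014, 0.01, -1.0]]
ft_force: [0.6, -0.0, 0.3]
grip_width: 0.0604
gripper_force: 0.0
```

Call:
servo_tool(steps=[{"tx": 2.8,"ty": 4,"tz": 0,"yaw": 4.5,"claw": 6},{"tx": 2.8,"ty": 4,"tz": 0,"yaw": 4.5,"claw": 6},{"tx": 2.8,"ty": 4,"tz": 0,"yaw": 4.5,"claw": 6},{"tx": 2.8,"ty": 4,"tz": 0.5,"yaw": 4.5,"claw": 6},{"tx": 2.8,"ty": 4,"tz": 0.5,"yaw": 4.5,"claw": 6},{"tx": 2.8,"ty": 4,"tz": 0.5,"yaw": 4.5,"claw": 6},{"tx": 2.8,"ty": 4,"tz": 0.5,"yaw": 4.5,"claw": 6},{"tx": 2.8,"ty": 4,"tz": 0.5,"yaw": 4.5,"claw": 6},{"tx": 2.8,"ty": 4,"tz": 0.5,"yaw": 4.5,"claw": 6},{"tx": 2.8,"ty": 4,"tz": 0,"yaw": 4.5,"claw": 6},{"tx": 2.8,"ty": 4,"tz": 0,"yaw": 4.5,"claw": 6},{"tx": 2.8,"ty": 4,"tz": 0,"yaw": 4.5,"claw": 6},{"tx": 0,"ty": 4.5,"tz": 0,"yaw": 4.5,"claw": 6},{"tx": 0,"ty": 4.5,"tz": 0,"yaw": 4.5,"claw": 6},{"tx": 0,"ty": 4.5,"tz": 0,"yaw": 4.5,"claw": 6},{"tx": 0,"ty": 4.5,"tz": 0,"yaw": 4.5,"claw": 6},{"tx": 0,"ty": 4.5,"tz": 0,"yaw": 4.5,"claw": 6},{"tx": 0,"ty": 4.5,"tz": 0,"yaw": 4.5,"claw": 6},{"tx": 0,"ty": 4.5,"tz": 0,"yaw": 4.5,"claw": 6},{"tx": 0,"ty": 4.5,"tz": 0,"yaw": 4.5,"claw": 6}])

```text
time_s: 9.2
position: [0.4488, 0.0539, 0.3085]
tool_rot: [[0.397, -0.918, 0.002], [-0.918, -0.397, -0.018], [0.017, 0.005, -1.0]]
ft_force: [0.9, -0.4, -0.2]
grip_width: 0.0598
gripper_force: 0.0
```

Call:
servo_tool(steps=[{"tx": 0.7,"ty": 4.2,"tz": 0,"yaw": 3,"claw": 6},{"tx": 0.7,"ty": 4.2,"tz": 0,"yaw": 3,"claw": 6},{"tx": 0.7,"ty": 4.2,"tz": 0,"yaw": 3,"claw": 6},{"tx": 0.7,"ty": 4.2,"tz": 0,"yaw": 3,"claw": 6},{"tx": 0.7,"ty": 4.2,"tz": 0,"yaw": 3,"claw": 6},{"tx": 0.6,"ty": 4.2,"tz": 0,"yaw": 1.2,"claw": 6},{"tx": 0,"ty": 0,"tz": 0,"yaw": 0,"claw": 6}])

```text
time_s: 9.9
position: [0.4897, 0.3078, 0.3077]
tool_rot: [[0.639, -0.769, 0.006], [-0.769, -0.639, -0.015], [0.015, 0.005, -1.0]]
ft_force: [-0.5, -0.9, -0.8]
grip_width: 0.0601
gripper_force: 0.0
```

```bash
python3 -c "
from h import *
s=env.observe();print(s['q'],s['position'],s['tool_rot'])"
```

```text
[ 20.81365559  23.01286271  62.98037437  -0.90933858  94.00300089
 161.03781134] [0.48970622 0.30781934 0.30774955] [[ 0.63889084 -0.76927644  0.0056786 ]
 [-0.76915122 -0.63889593 -0.0147782 ]
 [ 0.01499656  0.00507396 -0.99987467]]
```

Call:
servo_tool(steps=[{"tx": 0,"ty": 0,"tz": -4,"yaw": 0,"claw": 6},{"tx": 0,"ty": 0,"tz": -4,"yaw": 0,"claw": 6},{"tx": 0,"ty": 0,"tz": -3.2,"yaw": 0,"claw": 6},{"tx": 0,"ty": 0,"tz": -2,"yaw": 0,"claw": 6},{"tx": 0,"ty": 0,"tz": 0,"yaw": 0,"claw": 1.2},{"tx": 0,"ty": 0,"tz": 0,"yaw": 0,"claw": 1.2},{"tx": 0,"ty": 0,"tz": 0,"yaw": 0,"claw": 1.2},{"tx": 0,"ty": 0,"tz": 0,"yaw": 0,"claw": 1.2},{"tx": 0,"ty": 0,"tz": 0,"yaw": 0,"claw": 1.2},{"tx": 0,"ty": 0,"tz": 0,"yaw": 0,"claw": 1.2}], newtons=70)

```text
time_s: 10.9
position: [0.4916, 0.3039, 0.1762]
tool_rot: [[0.633, -0.774, 0.007], [-0.774, -0.633, -0.015], [0.016, 0.004, -1.0]]
ft_force: [0.5, 0.1, 7.0]
grip_width: 0.0173
gripper_force: 70.3
```

Call:
servo_tool(steps=[{"tx": 0,"ty": 0,"tz": 0.5,"yaw": 0,"claw": 1.2},{"tx": 0,"ty": 0,"tz": 1,"yaw": 0,"claw": 1.2},{"tx": 0,"ty": 0,"tz": 1,"yaw": 0,"claw": 1.2},{"tx": 0,"ty": 0,"tz": 1,"yaw": 0,"claw": 1.2},{"tx": 0,"ty": 0,"tz": 1,"yaw": 0,"claw": 1.2},{"tx": 0,"ty": 0,"tz": 1,"yaw": 0,"claw": 1.2},{"tx": 0,"ty": 0,"tz": 1,"yaw": 0,"claw": 1.2},{"tx": 0,"ty": 0,"tz": 1,"yaw": 0,"claw": 1.2},{"tx": 0,"ty": 0,"tz": 0.5,"yaw": 0,"claw": 1.2},{"tx": 0,"ty": 0,"tz": 0,"yaw": 0,"claw": 1.2}])

```text
time_s: 11.9
position: [0.491, 0.3037, 0.2545]
tool_rot: [[0.633, -0.774, 0.004], [-0.774, -0.633, -0.016], [0.015, 0.007, -1.0]]
ft_force: [0.3, 0.1, -6.7]
grip_width: 0.017
gripper_force: 68.6
```

```bash
python3 - <<'E'
from h import *
a,_,P=snap("top"); b,_,Q=snap("scene"); save("l",np.hstack([a[180:380,60:360],b[80:280,320:620]])[:, :])
im=cv2.imread("pics/l.png"); cv2.imwrite("pics/l.png",cv2.resize(im,(800,267)))
s=env.observe();print(s['ft_force'],s['position'])
E
```

```text
[-0.01589314 -0.69759576 -6.57470638] [0.49064446 0.30350604 0.25332483]
```

View pics/l.png

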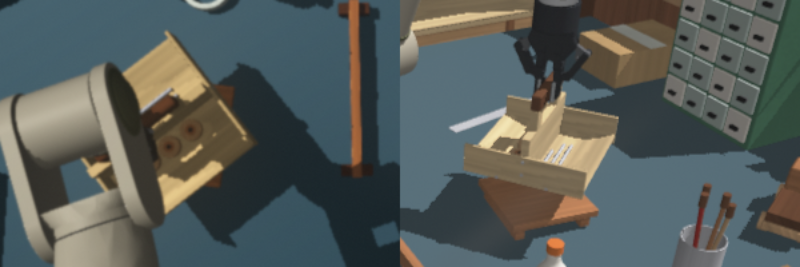

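Call:
servo_tool(steps=[{"tx": 0,"ty": -1,"tz": 1,"yaw": 3,"claw": 1.2},{"tx": 0,"ty": -2,"tz": 1,"yaw": 5,"claw": 1.2},{"tx": 0,"ty": -3,"tz": 1,"yaw": 7,"claw": 1.2},{"tx": 0,"ty": -3,"tz": 0,"yaw": 7,"claw": 1.2},{"tx": 0,"ty": -3,"tz": 0,"yaw": 7,"claw": 1.2},{"tx": 0,"ty": -3,"tz": 0,"yaw": 7,"claw": 1.2},{"tx": 0,"ty": -3,"tz": 0,"yaw": 7,"claw": 1.2},{"tx": 0,"ty": -3,"tz": 0,"yaw": 7,"claw": 1.2},{"tx": 0,"ty": -3,"tz": 0,"yaw": 7,"claw": 1.2},{"tx": 0,"ty": -3,"tz": 0,"yaw": 7,"claw": 1.2},{"tx": 0,"ty": -3,"tz": 0,"yaw": 7,"claw": 1.2},{"tx": 0,"ty": -3,"tz": 0,"yaw": 7,"claw": 1.2},{"tx": 0,"ty": -3,"tz": 0,"yaw": 7,"claw": 1.2},{"tx": 0,"ty": -3,"tz": 0,"yaw": 7,"claw": 1.2},{"tx": -1,"ty": -3,"tz": 0,"yaw": 7,"claw": 1.2},{"tx": -1,"ty": -3,"tz": 0,"yaw": 7,"claw": 1.2},{"tx": -1,"ty": -3,"tz": 0,"yaw": 7,"claw": 1.2},{"tx": -1,"ty": -3,"tz": 0,"yaw": 7,"claw": 1.2},{"tx": -1,"ty": -3,"tz": 0,"yaw": 7,"claw": 1.2},{"tx": -1,"ty": -3,"tz": 0,"yaw": 7,"claw": 1.2}])

```text
time_s: 14.0
position: [0.4301, -0.2675, 0.2832]
tool_rot: [[0.112, 0.994, 0.009], [0.994, -0.112, 0.014], [0.015, 0.008, -1.0]]
ft_force: [0.1, -0.1, -4.9]
grip_width: 0.0173
gripper_force: 69.2
```

Call:
servo_tool(steps=[{"tx": -0.5,"ty": -2,"tz": 0,"yaw": 5,"claw": 1.2},{"tx": 0,"ty": -1,"tz": 0,"yaw": 3,"claw": 1.2},{"tx": 0,"ty": 0,"tz": 0,"yaw": 0,"claw": 1.2},{"tx": 0,"ty": 0,"tz": 0,"yaw": 0,"claw": 1.2}])

```text
time_s: 14.4
position: [0.4257, -0.296, 0.2833]
tool_rot: [[-0.021, 1.0, 0.008], [1.0, 0.021, 0.016], [0.016, 0.008, -1.0]]
ft_force: [0.1, 0.1, -5.5]
grip_width: 0.0166
gripper_force: 69.1
```

```bash
python3 - <<'E'
from h import *
a,_,P=snap("top"); b,_,Q=snap("scene"); np.save("P1.npy",P)
im=np.hstack([a[200:400,340:640],b[130:330,50:350]]); save("m",cv2.resize(im,(800,267)))
z=P[...,2];V,U=np.mgrid[:480,:640]
def rect(m,name):
    q=P[m]; r=cv2.minAreaRect(q[:,:2].astype(np.float32)*1000); print(name,len(q),np.round(r[0],1),np.round(r[1],1),round(r[2],2),"medz",np.round(np.median(q[:,2])*1000,1))
rect((z>.033)&(z<.047)&(U>100)&(U<280)&(V>200)&(V<370),"riser")
q=P[(U>390)&(U<545)&(V>228)&(V<345)&(a.min(-1)>110)&(z<.02)]; print(np.nanpercentile(q,[.5,99.5],axis=0))
print(env.observe()['position'])
E
```

```text
riser 5752 [494.3 302.4] [171.1 170.2] 83.83 medz 39.7
[[ 0.39773263 -0.42976047 -0.00424555]
 [ 0.5959557  -0.16217943  0.01626555]]
[ 0.42588935 -0.29559647  0.28355564]
```

View pics/m.png

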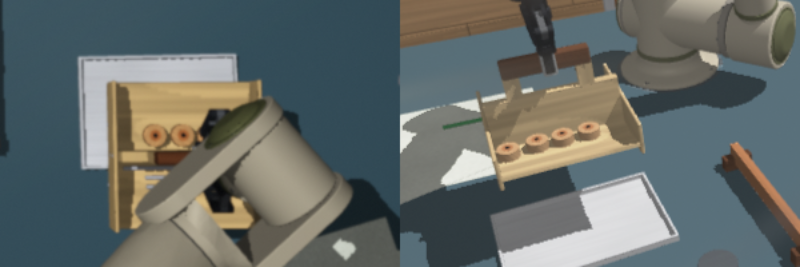

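Call:
servo_tool(steps=[{"tx": 0,"ty": 0,"tz": -2,"yaw": 0,"claw": 1.2},{"tx": 0,"ty": 0,"tz": -2,"yaw": 0,"claw": 1.2},{"tx": 0,"ty": 0,"tz": -2,"yaw": 0,"claw": 1.2},{"tx": 0,"ty": 0,"tz": -2,"yaw": 0,"claw": 1.2},{"tx": 0,"ty": 0,"tz": -2,"yaw": 0,"claw": 1.2},{"tx": 0,"ty": 0,"tz": -1.5,"yaw": 0,"claw": 1.2},{"tx": 0,"ty": 0,"tz": -0.8,"yaw": 0,"claw": 1.2},{"tx": 0,"ty": 0,"tz": -0.7,"yaw": 0,"claw": 1.2},{"tx": 0,"ty": 0,"tz": -0.3,"yaw": 0,"claw": 1.2},{"tx": 0,"ty": 0,"tz": 0,"yaw": 0,"claw": 1.2}])

```text
time_s: 15.5
position: [0.4259, -0.2964, 0.1508]
tool_rot: [[-0.023, 1.0, 0.008], [1.0, 0.023, 0.015], [0.014, 0.009, -1.0]]
ft_force: [-0.5, -0.2, -6.4]
grip_width: 0.0171
gripper_force: 69.1
```

Call:
servo_tool(steps=[{"tx": 0,"ty": 0,"tz": 0,"yaw": 0,"claw": 2.5},{"tx": 0,"ty": 0,"tz": 0,"yaw": 0,"claw": 4},{"tx": 0,"ty": 0,"tz": 0,"yaw": 0,"claw": 6},{"tx": 0,"ty": 0,"tz": 0,"yaw": 0,"claw": 6},{"tx": 0,"ty": 0,"tz": 2,"yaw": 0,"claw": 6},{"tx": 0,"ty": 0,"tz": 4,"yaw": 0,"claw": 6},{"tx": 0,"ty": 0,"tz": 4,"yaw": 0,"claw": 6},{"tx": 0,"ty": 0,"tz": 0,"yaw": 0,"claw": 6}])

```text
time_s: 16.3
position: [0.427, -0.2977, 0.256]
tool_rot: [[-0.023, 1.0, 0.015], [1.0, 0.023, 0.007], [0.007, 0.015, -1.0]]
ft_force: [0.6, 0.0, -0.5]
grip_width: 0.0601
gripper_force: 0.0
```

Call:
servo_tool(steps=[{"tx": -1,"ty": -2,"tz": 0,"yaw": -8.5,"claw": 4.5},{"tx": -1,"ty": -2,"tz": 0,"yaw": -8.5,"claw": 4.5},{"tx": -1,"ty": -2,"tz": 0,"yaw": -8.5,"claw": 4.5},{"tx": -1,"ty": -2,"tz": 0,"yaw": -8.5,"claw": 4.5},{"tx": -1,"ty": -2,"tz": 0,"yaw": -8.5,"claw": 4.5},{"tx": -1,"ty": -1,"tz": 0,"yaw": -8.5,"claw": 4.5},{"tx": -1,"ty": 0,"tz": 0,"yaw": -8.5,"claw": 4.5},{"tx": -1,"ty": 0,"tz": 0,"yaw": -8.5,"claw": 4.5},{"tx": -0.7,"ty": 0,"tz": 0,"yaw": -8.5,"claw": 4.5},{"tx": 0,"ty": 0,"tz": 0,"yaw": -8.5,"claw": 4.5},{"tx": 0,"ty": 0,"tz": 0,"yaw": -5,"claw": 4.5},{"tx": 0,"ty": 0,"tz": 0,"yaw": 0,"claw": 4.5}])

```text
time_s: 17.5
position: [0.3387, -0.4064, 0.2504]
tool_rot: [[1.0, 0.022, 0.015], [0.022, -1.0, -0.008], [0.014, 0.008, -1.0]]
ft_force: [0.1, 0.2, 0.4]
grip_width: 0.0456
gripper_force: 0.0
```

```bash
python3 - <<'E'
from h import *
a,_,P=snap("top"); b,_,Q=snap("scene"); np.save("Pt.npy",P);np.save("Ps.npy",Q)
im=np.hstack([a[200:400,340:640],b[130:330,50:350]]); save("n",cv2.resize(im,(800,267)))
s=env.observe();print(s['position'],s['q'],s['tool_rot'])
for P in(P,Q):
  x,y,z=P[...,0],P[...,1],P[...,2]
  for lo,hi in((-.20,-.18),(-.425,-.395)):
    m=(x>.3)&(x<.56)&(y>lo)&(y<hi)&(z>.045)&(z<.085)
    q=P[m]
    for xx in np.arange(.31,.56,.03):
        k=q[abs(q[:,0]-xx)<.012]
        if len(k)>2: print(round(xx,2),len(k),np.round(np.median(k[k[:,2]>k[:,2].max()-.008],0),4))
    print()
E
```

```text
[ 0.33875818 -0.40638953  0.25049762] [-63.2709106   19.32254325  78.1901555    0.55274361  81.69783805
  25.20823311] [[ 0.99957517  0.02515229  0.01472571]
 [ 0.02527225 -0.99964845 -0.00801786]
 [ 0.01451886  0.00838661 -0.99985942]]
0.31 5 [ 0.3212 -0.1943  0.0715]
0.34 48 [ 0.3401 -0.1945  0.0699]
0.37 53 [ 0.3692 -0.1944  0.0679]
0.4 47 [ 0.3991 -0.1926  0.0668]
0.43 55 [ 0.4295 -0.1961  0.0849]
0.46 44 [ 0.4579 -0.1911  0.0621]
0.49 44 [ 0.4894 -0.191   0.061 ]
0.52 37 [ 0.5198 -0.1894  0.0588]

0.34 71 [ 0.3385 -0.4057  0.0722]
0.37 68 [ 0.3698 -0.4047  0.0704]
0.4 65 [ 0.3992 -0.4045  0.0675]
0.43 28 [ 0.4227 -0.4032  0.0661]
0.46 56 [ 0.457  -0.4033  0.0632]
0.49 53 [ 0.4892 -0.4022  0.0631]
0.52 49 [ 0.52   -0.4014  0.0585]
0.55 7 [ 0.5408 -0.4004  0.059 ]

0.31 4 [ 0.3175 -0.1934  0.0705]
0.34 32 [ 0.3417 -0.1943  0.0721]
0.37 17 [ 0.3697 -0.1933  0.0704]
0.43 60 [ 0.4349 -0.196   0.0804]
0.46 34 [ 0.4583 -0.1916  0.0633]
0.49 30 [ 0.4896 -0.1908  0.0627]
0.52 32 [ 0.5182 -0.1895  0.0589]

0.34 19 [ 0.3385 -0.4055  0.0727]
0.37 18 [ 0.3702 -0.4044  0.0706]
0.4 17 [ 0.4025 -0.4039  0.0687]
0.43 59 [ 0.4395 -0.3976  0.0806]
0.46 22 [ 0.4617 -0.4024  0.0649]
0.49 27 [ 0.4885 -0.4015  0.0624]
0.52 24 [ 0.5231 -0.401   0.06  ]
0.55 17 [ 0.5399 -0.4005  0.0585]
```

View pics/n.png

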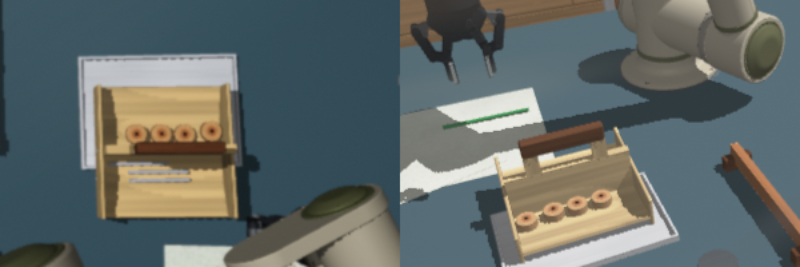

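Call:
servo_tool(steps=[{"tx": 0.6,"ty": 0.1,"tz": -4,"yaw": 0,"claw": 4},{"tx": 0,"ty": 0,"tz": -4,"yaw": 0,"claw": 4},{"tx": 0,"ty": 0,"tz": -4,"yaw": 0,"claw": 4},{"tx": 0,"ty": 0,"tz": -3,"yaw": 0,"claw": 4},{"tx": 0,"ty": 0,"tz": -2,"yaw": 0,"claw": 4},{"tx": 0,"ty": 0,"tz": -1,"yaw": 0,"claw": 4},{"tx": 0,"ty": 0,"tz": -1,"yaw": 0,"claw": 4},{"tx": 0,"ty": 0,"tz": 0,"yaw": 0,"claw": 4},{"tx": 0,"ty": 0,"tz": 0,"yaw": 0,"claw": 0.2},{"tx": 0,"ty": 0,"tz": 0,"yaw": 0,"claw": 0.2},{"tx": 0,"ty": 0,"tz": 0,"yaw": 0,"claw": 0.2},{"tx": 0,"ty": 0,"tz": 0,"yaw": 0,"claw": 0.2},{"tx": 0,"ty": 0,"tz": 0,"yaw": 0,"claw": 0.2}], newtons=35)

```text
time_s: 18.9
position: [0.345, -0.406, 0.0615]
tool_rot: [[1.0, 0.022, 0.016], [0.023, -1.0, -0.01], [0.015, 0.01, -1.0]]
ft_force: [-2.5, -2.2, 6.0]
grip_width: 0.0053
gripper_force: 38.6
```

Call:
servo_tool(steps=[{"tx": 0.2,"ty": 0,"tz": 0.6,"yaw": 0,"claw": 0.2},{"tx": 0.2,"ty": 0,"tz": 0.7,"yaw": 0,"claw": 0.2},{"tx": 0.3,"ty": 0,"tz": 0.7,"yaw": 0,"claw": 0.2},{"tx": 0.3,"ty": 0,"tz": 0.6,"yaw": 0,"claw": 0.2},{"tx": 0.3,"ty": 0,"tz": 0.6,"yaw": 0,"claw": 0.2},{"tx": 0.3,"ty": 0,"tz": 0.6,"yaw": 0,"claw": 0.2},{"tx": 0.3,"ty": 0,"tz": 0.6,"yaw": 0,"claw": 0.2},{"tx": 0.4,"ty": 0,"tz": 0.6,"yaw": 0,"claw": 0.2},{"tx": 0,"ty": 0,"tz": 0,"yaw": 0,"claw": 0.2}])

```text
time_s: 19.8
position: [0.3685, -0.4057, 0.1116]
tool_rot: [[1.0, 0.023, 0.016], [0.023, -1.0, -0.01], [0.016, 0.01, -1.0]]
ft_force: [-0.0, -0.3, -5.3]
grip_width: 0.0055
gripper_force: 36.6
```

```bash
cat >> h.py <<'E'
def look(n,vu=(200,400,340,640),sc=(130,330,50,350)):
    a,_,P=snap("top"); b,_,Q=snap("scene")
    im=np.hstack([a[vu[0]:vu[1],vu[2]:vu[3]],b[sc[0]:sc[1],sc[2]:sc[3]]]); save(n,cv2.resize(im,(800,int(800*im.shape[0]/im.shape[1]))))
    return a,P,b,Q
def tilt():
    a,P,b,Q=look("tilt")
    for K in(P,Q):
      for lo,hi in((-.20,-.185),(-.415,-.395)):
        q=K[(K[...,0]>.36)&(K[...,0]<.6)&(K[...,1]>lo)&(K[...,1]<hi)&(K[...,2]>.03)]
        print([ (round(xx,2),np.round(q[abs(q[:,0]-xx)<.008][:,2].max(),4)) for xx in np.arange(.37,.6,.03) if (abs(q[:,0]-xx)<.008).sum()>2])
E
python3 -c "
from h import *
tilt()"
```

```text
[(np.float64(0.37), np.float64(0.1191)), (np.float64(0.4), np.float64(0.1092)), (np.float64(0.43), np.float64(0.1012)), (np.float64(0.46), np.float64(0.1236)), (np.float64(0.49), np.float64(0.0772)), (np.float64(0.52), np.float64(0.0701)), (np.float64(0.55), np.float64(0.0574))]
[(np.float64(0.37), np.float64(0.3948)), (np.float64(0.4), np.float64(0.3931)), (np.float64(0.43), np.float64(0.39)), (np.float64(0.46), np.float64(0.126)), (np.float64(0.49), np.float64(0.0873)), (np.float64(0.52), np.float64(0.0804)), (np.float64(0.55), np.float64(0.0643))]
[(np.float64(0.37), np.float64(0.1198)), (np.float64(0.4), np.float64(0.1126)), (np.float64(0.43), np.float64(0.0895)), (np.float64(0.46), np.float64(0.1218)), (np.float64(0.49), np.float64(0.0776)), (np.float64(0.52), np.float64(0.0722)), (np.float64(0.55), np.float64(0.0616))]
[(np.float64(0.37), np.float64(0.3949)), (np.float64(0.4), np.float64(0.3928)), (np.float64(0.43), np.float64(0.3894)), (np.float64(0.46), np.float64(0.1274)), (np.float64(0.49), np.float64(0.0858)), (np.float64(0.52), np.float64(0.0747)), (np.float64(0.55), np.float64(0.0661))]
```

View pics/tilt.png

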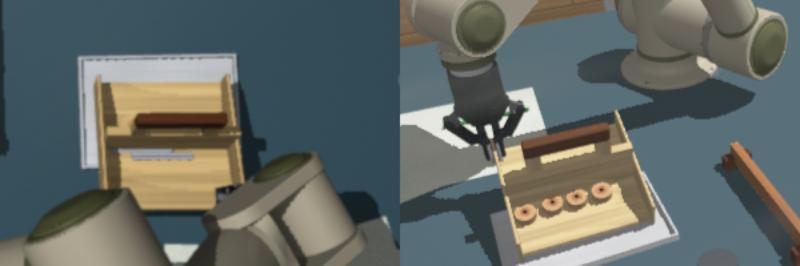

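Call:
servo_tool(steps=[{"tx": -1,"ty": 0,"tz": 0,"yaw": 0,"claw": 0.2},{"tx": -1,"ty": 0,"tz": 0,"yaw": 0,"claw": 0.2},{"tx": -1,"ty": 0,"tz": 0,"yaw": 0,"claw": 0.2},{"tx": -1,"ty": 0,"tz": 0,"yaw": 0,"claw": 0.2},{"tx": -0.5,"ty": 0,"tz": 0,"yaw": 0,"claw": 0.2},{"tx": 0.4,"ty": 0,"tz": 0.6,"yaw": 0,"claw": 0.2},{"tx": 0.4,"ty": 0,"tz": 0.6,"yaw": 0,"claw": 0.2},{"tx": 0.5,"ty": 0,"tz": 0.6,"yaw": 0,"claw": 0.2},{"tx": 0.5,"ty": 0,"tz": 0.6,"yaw": 0,"claw": 0.2},{"tx": 0.6,"ty": 0,"tz": 0.6,"yaw": 0,"claw": 0.2},{"tx": 0.6,"ty": 0,"tz": 0.6,"yaw": 0,"claw": 0.2},{"tx": 0.6,"ty": 0,"tz": 0.6,"yaw": 0,"claw": 0.2},{"tx": 0,"ty": 0,"tz": 0,"yaw": 0,"claw": 0.2}])

```text
time_s: 21.2
position: [0.3598, -0.4057, 0.1535]
tool_rot: [[1.0, 0.023, 0.016], [0.023, -1.0, -0.01], [0.016, 0.01, -1.0]]
ft_force: [0.5, 0.3, -5.5]
grip_width: 0.0052
gripper_force: 37.1
```

```bash
python3 -c "
from h import *
tilt()"
```

```text
[(np.float64(0.37), np.float64(0.1543)), (np.float64(0.4), np.float64(0.1355)), (np.float64(0.43), np.float64(0.1298)), (np.float64(0.46), np.float64(0.1318)), (np.float64(0.49), np.float64(0.0798)), (np.float64(0.52), np.float64(0.0565))]
[(np.float64(0.37), np.float64(0.4368)), (np.float64(0.4), np.float64(0.4366)), (np.float64(0.43), np.float64(0.4268)), (np.float64(0.46), np.float64(0.1391)), (np.float64(0.49), np.float64(0.0831)), (np.float64(0.52), np.float64(0.066))]
[(np.float64(0.37), np.float64(0.1553)), (np.float64(0.4), np.float64(0.1365)), (np.float64(0.43), np.float64(0.1125)), (np.float64(0.46), np.float64(0.1327)), (np.float64(0.49), np.float64(0.0783)), (np.float64(0.52), np.float64(0.0575))]
[(np.float64(0.37), np.float64(0.437)), (np.float64(0.4), np.float64(0.4349)), (np.float64(0.43), np.float64(0.4267)), (np.float64(0.46), np.float64(0.1388)), (np.float64(0.49), np.float64(0.0843)), (np.float64(0.52), np.float64(0.0681))]
```

View pics/tilt.png

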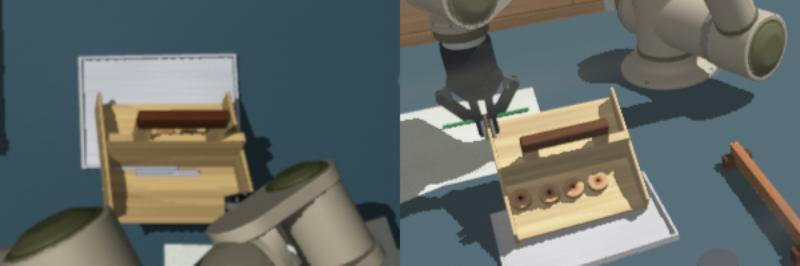

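Call:
servo_tool(steps=[{"tx": 0.5,"ty": 0,"tz": 0.4,"yaw": 0,"claw": 0.2},{"tx": 0.5,"ty": 0,"tz": 0.4,"yaw": 0,"claw": 0.2},{"tx": 0.6,"ty": 0,"tz": 0.4,"yaw": 0,"claw": 0.2},{"tx": 0.6,"ty": 0,"tz": 0.4,"yaw": 0,"claw": 0.2},{"tx": 0.6,"ty": 0,"tz": 0.4,"yaw": 0,"claw": 0.2},{"tx": 0.6,"ty": 0,"tz": 0.4,"yaw": 0,"claw": 0.2},{"tx": 0.6,"ty": 0,"tz": 0.3,"yaw": 0,"claw": 0.2},{"tx": 0.6,"ty": 0,"tz": 0.3,"yaw": 0,"claw": 0.2},{"tx": 0.7,"ty": 0,"tz": 0.3,"yaw": 0,"claw": 0.2},{"tx": 0.7,"ty": 0,"tz": 0.3,"yaw": 0,"claw": 0.2},{"tx": 0.7,"ty": 0,"tz": 0.3,"yaw": 0,"claw": 0.2},{"tx": 0.6,"ty": 0,"tz": 0.2,"yaw": 0,"claw": 0.2},{"tx": 0,"ty": 0,"tz": 0,"yaw": 0,"claw": 0.2},{"tx": 0,"ty": 0,"tz": 0,"yaw": 0,"claw": 0.2},{"tx": 0,"ty": 0,"tz": 0,"yaw": 0,"claw": 0.2},{"tx": 0,"ty": 0,"tz": 0,"yaw": 0,"claw": 0.2}])

```text
time_s: 22.9
position: [0.4315, -0.4054, 0.1936]
tool_rot: [[1.0, 0.022, 0.015], [0.023, -1.0, -0.008], [0.014, 0.008, -1.0]]
ft_force: [0.2, -0.4, -6.0]
grip_width: 0.0052
gripper_force: 38.8
```

```bash
python3 -c "
from h import *
tilt()"
```

```text
[(np.float64(0.37), np.float64(0.1707)), (np.float64(0.4), np.float64(0.2022)), (np.float64(0.43), np.float64(0.2013)), (np.float64(0.46), np.float64(0.1702)), (np.float64(0.49), np.float64(0.152)), (np.float64(0.52), np.float64(0.1548)), (np.float64(0.55), np.float64(0.0829))]
[(np.float64(0.37), np.float64(0.4886)), (np.float64(0.4), np.float64(0.4776)), (np.float64(0.43), np.float64(0.4775)), (np.float64(0.46), np.float64(0.474)), (np.float64(0.49), np.float64(0.4698)), (np.float64(0.52), np.float64(0.1633)), (np.float64(0.55), np.float64(0.0927))]
[(np.float64(0.4), np.float64(0.2003)), (np.float64(0.43), np.float64(0.1992)), (np.float64(0.46), np.float64(0.1726)), (np.float64(0.49), np.float64(0.1318)), (np.float64(0.52), np.float64(0.1574)), (np.float64(0.55), np.float64(0.0832))]
[(np.float64(0.37), np.float64(0.4876)), (np.float64(0.4), np.float64(0.476)), (np.float64(0.43), np.float64(0.4768)), (np.float64(0.46), np.float64(0.4748)), (np.float64(0.49), np.float64(0.4701)), (np.float64(0.52), np.float64(0.1633)), (np.float64(0.55), np.float64(0.0956)), (np.float64(0.58), np.float64(0.065))]
```

View pics/tilt.png

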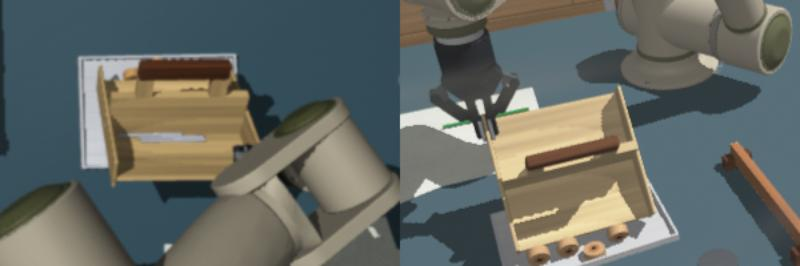

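Call:
servo_tool(steps=[{"tx": -0.5,"ty": 0,"tz": 0.2,"yaw": 0,"claw": 0.2},{"tx": -1,"ty": 0,"tz": 0,"yaw": 0,"claw": 0.2},{"tx": -1,"ty": 0,"tz": 0,"yaw": 0,"claw": 0.2},{"tx": -0.9,"ty": 0,"tz": -0.4,"yaw": 0,"claw": 0.2},{"tx": -0.9,"ty": 0,"tz": -0.4,"yaw": 0,"claw": 0.2},{"tx": -0.9,"ty": 0,"tz": -0.4,"yaw": 0,"claw": 0.2},{"tx": -0.9,"ty": 0,"tz": -0.4,"yaw": 0,"claw": 0.2},{"tx": -0.9,"ty": 0,"tz": -0.6,"yaw": 0,"claw": 0.2},{"tx": -0.9,"ty": 0,"tz": -0.6,"yaw": 0,"claw": 0.2},{"tx": -0.9,"ty": 0,"tz": -0.6,"yaw": 0,"claw": 0.2},{"tx": -0.8,"ty": 0,"tz": -0.6,"yaw": 0,"claw": 0.2},{"tx": -0.7,"ty": 0,"tz": -0.8,"yaw": 0,"claw": 0.2},{"tx": -0.7,"ty": 0,"tz": -0.8,"yaw": 0,"claw": 0.2},{"tx": -0.7,"ty": 0,"tz": -0.8,"yaw": 0,"claw": 0.2},{"tx": -0.7,"ty": 0,"tz": -0.8,"yaw": 0,"claw": 0.2},{"tx": -0.7,"ty": 0,"tz": -0.8,"yaw": 0,"claw": 0.2},{"tx": -0.6,"ty": 0,"tz": -0.8,"yaw": 0,"claw": 0.2},{"tx": -0.6,"ty": 0,"tz": -0.9,"yaw": 0,"claw": 0.2},{"tx": -0.5,"ty": 0,"tz": -0.9,"yaw": 0,"claw": 0.2},{"tx": 0,"ty": 0,"tz": 0,"yaw": 0,"claw": 0.2}])

```text
time_s: 25.0
position: [0.2831, -0.405, 0.0885]
tool_rot: [[1.0, 0.022, 0.014], [0.022, -1.0, -0.006], [0.014, 0.006, -1.0]]
ft_force: [1.8, 0.3, -2.1]
grip_width: 0.0057
gripper_force: 34.7
```

```bash
python3 -c "
from h import *
tilt()"
```

```text
[(np.float64(0.37), np.float64(0.1134)), (np.float64(0.4), np.float64(0.074)), (np.float64(0.43), np.float64(0.0684)), (np.float64(0.46), np.float64(0.0616))]
[(np.float64(0.37), np.float64(0.1113)), (np.float64(0.4), np.float64(0.0765)), (np.float64(0.43), np.float64(0.071)), (np.float64(0.46), np.float64(0.0647))]
[(np.float64(0.37), np.float64(0.1112)), (np.float64(0.4), np.float64(0.0737)), (np.float64(0.43), np.float64(0.0693)), (np.float64(0.46), np.float64(0.0628))]
[(np.float64(0.37), np.float64(0.1125)), (np.float64(0.4), np.float64(0.0778)), (np.float64(0.43), np.float64(0.071)), (np.float64(0.46), np.float64(0.0661))]
```

View pics/tilt.png

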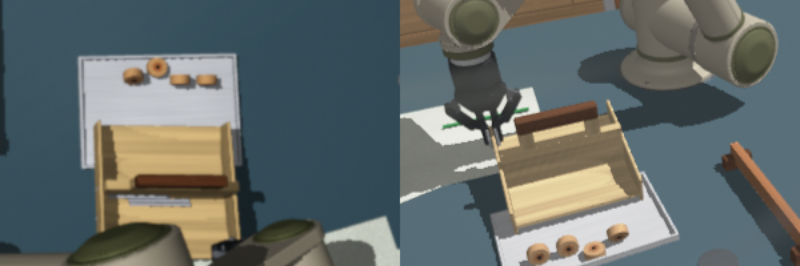

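Call:
servo_tool(steps=[{"tx": -0.2,"ty": 0,"tz": -0.8,"yaw": 0,"claw": 0.2},{"tx": -0.2,"ty": 0,"tz": -0.8,"yaw": 0,"claw": 0.2},{"tx": -0.1,"ty": 0,"tz": -0.7,"yaw": 0,"claw": 0.2},{"tx": 0,"ty": 0,"tz": -0.7,"yaw": 0,"claw": 0.2},{"tx": 0,"ty": 0,"tz": -0.5,"yaw": 0,"claw": 0.2},{"tx": 0,"ty": 0,"tz": -0.4,"yaw": 0,"claw": 0.2},{"tx": 0,"ty": 0,"tz": 0,"yaw": 0,"claw": 0.2},{"tx": 0,"ty": 0,"tz": 0,"yaw": 0,"claw": 0.2}])

```text
time_s: 25.9
position: [0.2788, -0.4052, 0.0505]
tool_rot: [[1.0, 0.023, 0.014], [0.023, -1.0, -0.008], [0.014, 0.008, -1.0]]
ft_force: [-2.5, -0.0, -0.3]
grip_width: 0.005
gripper_force: 35.3
```

Call:
servo_tool(steps=[{"tx": 0,"ty": 0,"tz": 0,"yaw": 0,"claw": 1.5},{"tx": 0,"ty": 0,"tz": 0,"yaw": 0,"claw": 3.5},{"tx": 0,"ty": 0,"tz": 0,"yaw": 0,"claw": 3.5},{"tx": 0,"ty": 0,"tz": 3,"yaw": 0,"claw": 3.5},{"tx": 0,"ty": 0,"tz": 5,"yaw": 0,"claw": 4},{"tx": 0,"ty": 0,"tz": 5,"yaw": 0,"claw": 5},{"tx": 0,"ty": 0,"tz": 5,"yaw": 0,"claw": 6},{"tx": 0,"ty": -2,"tz": 4,"yaw": 8,"claw": 6},{"tx": 0,"ty": -2,"tz": 2,"yaw": 8,"claw": 6},{"tx": 0,"ty": 0,"tz": 0,"yaw": 8,"claw": 6},{"tx": 0,"ty": 0,"tz": 0,"yaw": 0,"claw": 6}])

```text
time_s: 27.0
position: [0.2788, -0.4456, 0.2909]
tool_rot: [[0.904, 0.428, 0.017], [0.428, -0.904, -0.002], [0.015, 0.009, -1.0]]
ft_force: [0.7, -0.5, -0.0]
grip_width: 0.0596
gripper_force: 0.0
```

```bash
cat >> h.py <<'E'
def rect(P,m,name):
    q=P[m]; r=cv2.minAreaRect(q[:,:2].astype(np.float32)*1000); print(name,len(q),np.round(r[0],1),np.round(r[1],1),round(r[2],2),"medz",np.round(np.median(q[:,2])*1000,1))
E
python3 - <<'E'
from h import *
a,P,b,Q=look("rel")
for K in(P,Q):
    x,y,z=K[...,0],K[...,1],K[...,2]
    s=(x>.3)&(x<.46)&(y>-.4)&(y<-.2)
    rect(K,s&(z>.125)&(z<.165),"handle"); print(np.nanmax(z[s]))
    for lo,hi in((-.20,-.18),(-.418,-.395)):
        q=K[(x>.25)&(x<.5)&(y>lo)&(y<hi)&(z>.03)&(z<.12)]
        print([(round(xx,2),np.round(q[abs(q[:,0]-xx)<.008][:,2].max(),4)) for xx in np.arange(.28,.5,.03) if (abs(q[:,0]-xx)<.008).sum()>2])
s=env.observe();print(s['position'],s['q'],s['tool_rot'][:,1])
E
```

```text
handle 750 [ 355.5 -294.1] [ 19.3 132.5] 1.48 medz 156.7
0.5784082832915924
[(np.float64(0.28), np.float64(0.0604)), (np.float64(0.31), np.float64(0.0638)), (np.float64(0.34), np.float64(0.0676)), (np.float64(0.37), np.float64(0.0969)), (np.float64(0.4), np.float64(0.072)), (np.float64(0.43), np.float64(0.0753)), (np.float64(0.46), np.float64(0.0752))]
[(np.float64(0.28), np.float64(0.0588)), (np.float64(0.31), np.float64(0.0631)), (np.float64(0.34), np.float64(0.0684)), (np.float64(0.37), np.float64(0.0942)), (np.float64(0.4), np.float64(0.0706)), (np.float64(0.43), np.float64(0.075)), (np.float64(0.46), np.float64(0.0749))]
handle 913 [ 355.4 -293.7] [ 25.8 133.7] 2.58 medz 149.1
0.5777049410969679
[(np.float64(0.28), np.float64(0.0606)), (np.float64(0.37), np.float64(0.0959)), (np.float64(0.4), np.float64(0.0693)), (np.float64(0.43), np.float64(0.0727)), (np.float64(0.46), np.float64(0.075))]
[(np.float64(0.28), np.float64(0.0592)), (np.float64(0.31), np.float64(0.0641)), (np.float64(0.34), np.float64(0.0648)), (np.float64(0.37), np.float64(0.0955)), (np.float64(0.4), np.float64(0.0694)), (np.float64(0.43), np.float64(0.0734)), (np.float64(0.46), np.float64(0.0748))]
[ 0.27878842 -0.4449565   0.29024339] [-71.28028012  17.55291746  74.16689084   0.89826529  87.953817
  -6.40439301] [ 0.42405231 -0.90560743  0.00740429]
```

Call:
servo_tool(steps=[{"tx": 0.9,"ty": 1.8,"tz": 0,"yaw": 8,"claw": 6},{"tx": 0.9,"ty": 1.8,"tz": 0,"yaw": 8,"claw": 6},{"tx": 0.9,"ty": 1.8,"tz": 0,"yaw": 8,"claw": 6},{"tx": 0.9,"ty": 1.8,"tz": 0,"yaw": 8,"claw": 6},{"tx": 0.9,"ty": 1.8,"tz": 0,"yaw": 8,"claw": 6},{"tx": 0.9,"ty": 1.8,"tz": 0,"yaw": 8,"claw": 6},{"tx": 0.9,"ty": 1.8,"tz": 0,"yaw": 8,"claw": 6},{"tx": 0.9,"ty": 1.8,"tz": 0,"yaw": 8,"claw": 6},{"tx": 0.6,"ty": 0.7,"tz": 0,"yaw": 2.4,"claw": 6},{"tx": 0,"ty": 0,"tz": 0,"yaw": 0,"claw": 6},{"tx": 0,"ty": 0,"tz": 0,"yaw": 0,"claw": 6}])

```text
time_s: 28.2
position: [0.3567, -0.2948, 0.2905]
tool_rot: [[-0.026, 1.0, 0.008], [1.0, 0.026, 0.015], [0.015, 0.008, -1.0]]
ft_force: [-0.3, -0.4, 0.1]
grip_width: 0.0604
gripper_force: 0.0
```

Call:
servo_tool(steps=[{"tx": 0,"ty": 0,"tz": -4,"yaw": 0,"claw": 6},{"tx": 0,"ty": 0,"tz": -4,"yaw": 0,"claw": 6},{"tx": 0,"ty": 0,"tz": -3.6,"yaw": 0,"claw": 6},{"tx": 0,"ty": 0,"tz": -3,"yaw": 0,"claw": 6},{"tx": 0,"ty": 0,"tz": 0,"yaw": 0,"claw": 4},{"tx": 0,"ty": 0,"tz": 0,"yaw": 0,"claw": 2.6},{"tx": 0,"ty": 0,"tz": 0.1,"yaw": 0,"claw": 1.2},{"tx": 0,"ty": 0,"tz": 0.2,"yaw": 0,"claw": 1.2},{"tx": 0,"ty": 0,"tz": 0.2,"yaw": 0,"claw": 1.2},{"tx": 0,"ty": 0,"tz": 0.2,"yaw": 0,"claw": 1.2},{"tx": 0,"ty": 0,"tz": 0,"yaw": 0,"claw": 1.2},{"tx": 0,"ty": 0,"tz": 0,"yaw": 0,"claw": 1.2}], newtons=70)

```text
time_s: 29.4
position: [0.3567, -0.2943, 0.1516]
tool_rot: [[-0.03, 1.0, 0.008], [0.999, 0.03, 0.015], [0.015, 0.008, -1.0]]
ft_force: [0.3, -0.4, -6.2]
grip_width: 0.0169
gripper_force: 68.3
```

Call:
servo_tool(steps=[{"tx": 0,"ty": 0,"tz": 1,"yaw": 0,"claw": 1.2},{"tx": 0,"ty": 0,"tz": 2,"yaw": 0,"claw": 1.2},{"tx": 0,"ty": 0,"tz": 2,"yaw": 0,"claw": 1.2},{"tx": 0,"ty": 0,"tz": 2,"yaw": 0,"claw": 1.2},{"tx": 0,"ty": 0,"tz": 2,"yaw": 0,"claw": 1.2},{"tx": 0,"ty": 0,"tz": 2,"yaw": 0,"claw": 1.2},{"tx": 0.5,"ty": 1,"tz": 2,"yaw": 0,"claw": 1.2},{"tx": 1,"ty": 2,"tz": 1,"yaw": -1,"claw": 1.2},{"tx": 1.5,"ty": 3,"tz": 0,"yaw": -1,"claw": 1.2},{"tx": 1.5,"ty": 3,"tz": 0,"yaw": -1,"claw": 1.2},{"tx": 1.5,"ty": 3,"tz": 0,"yaw": -1,"claw": 1.2},{"tx": 1.5,"ty": 3,"tz": 0,"yaw": -1,"claw": 1.2},{"tx": 1.5,"ty": 3,"tz": 0,"yaw": -1,"claw": 1.2},{"tx": 1.5,"ty": 3,"tz": 0,"yaw": -1,"claw": 1.2},{"tx": 1.5,"ty": 3,"tz": 0,"yaw": -0.7,"claw": 1.2},{"tx": 1.5,"ty": 3,"tz": 0,"yaw": 0,"claw": 1.2},{"tx": 0.2,"ty": 3,"tz": 0,"yaw": 0,"claw": 1.2},{"tx": 0,"ty": 3,"tz": 0,"yaw": 0,"claw": 1.2},{"tx": 0,"ty": 3,"tz": 0,"yaw": 0,"claw": 1.2},{"tx": 0,"ty": 3,"tz": 0,"yaw": 0,"claw": 1.2}])

```text
time_s: 31.4
position: [0.4934, 0.0969, 0.2922]
tool_rot: [[0.104, 0.994, 0.01], [0.994, -0.104, 0.014], [0.015, 0.008, -1.0]]
ft_force: [0.5, 1.0, -6.7]
grip_width: 0.0171
gripper_force: 69.2
```

Call:
servo_tool(steps=[{"tx": 0,"ty": 3,"tz": 0,"yaw": 0,"claw": 1.2},{"tx": 0,"ty": 3,"tz": 0,"yaw": 0,"claw": 1.2},{"tx": 0,"ty": 3,"tz": 0,"yaw": 0,"claw": 1.2},{"tx": 0,"ty": 3,"tz": 0,"yaw": 0,"claw": 1.2},{"tx": 0,"ty": 3,"tz": 0,"yaw": 0,"claw": 1.2},{"tx": 0,"ty": 3,"tz": 0,"yaw": 0,"claw": 1.2},{"tx": 0,"ty": 2,"tz": 0,"yaw": 0,"claw": 1.2},{"tx": 0,"ty": 0.6,"tz": 0,"yaw": 0,"claw": 1.2},{"tx": 0,"ty": 0,"tz": 0,"yaw": 0,"claw": 1.2},{"tx": 0,"ty": 0,"tz": 0,"yaw": 0,"claw": 1.2}])

```text
time_s: 32.4
position: [0.4938, 0.3008, 0.2918]
tool_rot: [[0.105, 0.994, 0.01], [0.994, -0.105, 0.013], [0.014, 0.008, -1.0]]
ft_force: [-0.1, -1.0, -6.4]
grip_width: 0.0171
gripper_force: 69.1
```

```bash
python3 - <<'E'
from h import *
a,P,b,Q=look("over",(180,380,60,360),(80,280,320,620))
for K in(P,Q):
    x,y,z=K[...,0],K[...,1],K[...,2]
    for lo,hi in((.182,.216),(.39,.425)):
        q=K[(x>.36)&(x<.62)&(y>lo)&(y<hi)&(z>.1)&(z<.26)]
        print([(round(xx,2),np.round(q[abs(q[:,0]-xx)<.008][:,2].max(),4),np.round(np.median(q[abs(q[:,0]-xx)<.008][:,1]),3)) for xx in np.arange(.37,.62,.04) if (abs(q[:,0]-xx)<.008).sum()>2])
s=env.observe();print(s['position'],s['tool_rot'][:,1],s['ft_force'])
E
```

```text
[(np.float64(0.41), np.float64(0.2107), np.float64(0.202)), (np.float64(0.45), np.float64(0.2103), np.float64(0.197)), (np.float64(0.49), np.float64(0.2427), np.float64(0.199)), (np.float64(0.53), np.float64(0.2124), np.float64(0.193)), (np.float64(0.57), np.float64(0.2113), np.float64(0.199))]
[(np.float64(0.41), np.float64(0.211), np.float64(0.412)), (np.float64(0.45), np.float64(0.2093), np.float64(0.407)), (np.float64(0.61), np.float64(0.2131), np.float64(0.393))]
[(np.float64(0.41), np.float64(0.2086), np.float64(0.202)), (np.float64(0.45), np.float64(0.2104), np.float64(0.198)), (np.float64(0.49), np.float64(0.2431), np.float64(0.203)), (np.float64(0.53), np.float64(0.2116), np.float64(0.189)), (np.float64(0.57), np.float64(0.2127), np.float64(0.185))]
[(np.float64(0.53), np.float64(0.2135), np.float64(0.402)), (np.float64(0.57), np.float64(0.2129), np.float64(0.399)), (np.float64(0.61), np.float64(0.2137), np.float64(0.395))]
[0.49390558 0.30064821 0.29187074] [ 0.99436949 -0.10562578  0.00851551] [-0.85891376  0.85036171 -6.39913189]
```

View pics/over.png

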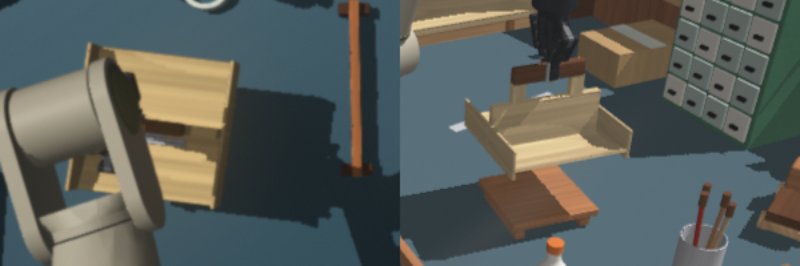

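Call:
servo_tool(steps=[{"tx": 0,"ty": 0.1,"tz": -1,"yaw": 0,"claw": 1.2},{"tx": 0,"ty": 0,"tz": -2,"yaw": 0,"claw": 1.2},{"tx": 0,"ty": 0,"tz": -2,"yaw": 0,"claw": 1.2},{"tx": 0,"ty": 0,"tz": -2,"yaw": 0,"claw": 1.2},{"tx": 0,"ty": 0,"tz": -2,"yaw": 0,"claw": 1.2},{"tx": 0,"ty": 0,"tz": -1.4,"yaw": 0,"claw": 1.2},{"tx": 0,"ty": 0,"tz": -0.6,"yaw": 0,"claw": 1.2},{"tx": 0,"ty": 0,"tz": -0.3,"yaw": 0,"claw": 1.2},{"tx": 0,"ty": 0,"tz": -0.2,"yaw": 0,"claw": 1.2},{"tx": 0,"ty": 0,"tz": 0,"yaw": 0,"claw": 1.2}])

```text
time_s: 33.5
position: [0.4944, 0.3024, 0.1786]
tool_rot: [[0.105, 0.994, 0.013], [0.994, -0.105, 0.014], [0.015, 0.011, -1.0]]
ft_force: [-1.3, -2.7, 3.8]
grip_width: 0.0168
gripper_force: 70.9
```

Call:
servo_tool(steps=[{"tx": 0,"ty": 0,"tz": 0,"yaw": 0,"claw": 2.5},{"tx": 0,"ty": 0,"tz": 0,"yaw": 0,"claw": 4},{"tx": 0,"ty": 0,"tz": 0,"yaw": 0,"claw": 6},{"tx": 0,"ty": 0,"tz": 3,"yaw": 0,"claw": 6},{"tx": 0,"ty": 0,"tz": 4,"yaw": 0,"claw": 6},{"tx": 0,"ty": 0,"tz": 4,"yaw": 0,"claw": 6},{"tx": 0,"ty": -3,"tz": 2,"yaw": 0,"claw": 5},{"tx": -1,"ty": -4,"tz": 0,"yaw": 0,"claw": 5},{"tx": -1,"ty": -4,"tz": 0,"yaw": 0,"claw": 5},{"tx": -1,"ty": -4,"tz": 0,"yaw": 0,"claw": 5},{"tx": -1,"ty": -4,"tz": 0,"yaw": 0,"claw": 5},{"tx": -1,"ty": -4,"tz": 0,"yaw": 0,"claw": 5},{"tx": -1,"ty": -4,"tz": 0,"yaw": 0,"claw": 5},{"tx": 0,"ty": 0,"tz": 0,"yaw": 0,"claw": 5}])

```text
time_s: 34.9
position: [0.4332, 0.0293, 0.307]
tool_rot: [[0.109, 0.994, 0.011], [0.994, -0.11, 0.013], [0.014, 0.009, -1.0]]
ft_force: [0.9, 1.5, 0.0]
grip_width: 0.0499
gripper_force: 0.0
```

```bash
cat >> h.py <<'E'
def wheels(pr=True):
    a,_,P=snap("top"); b,_,Q=snap("scene")
    K=np.concatenate([P.reshape(-1,3),Q.reshape(-1,3)]); C=np.concatenate([a.reshape(-1,3),b.reshape(-1,3)]).astype(int)
    x,y,z=K.T
    m=(x>.39)&(x<.62)&(y>-.46)&(y<-.14)&(z>.008)&(C[:,0]-C[:,2]>35)
    k=K[m]
    from scipy.cluster.hierarchy import fclusterdata
    if len(k)<5: print("none"); return a,P,b,Q,[]
    g=fclusterdata(k[:,:2],.006,criterion="distance",method="single"); out=[]
    for i in set(g):
        q=k[g==i]
        if len(q)<25: continue
        t=q[q[:,2]>q[:,2].max()-.006]
        r=cv2.minAreaRect((q[:,:2]*1000).astype(np.float32)); rt=cv2.minAreaRect((t[:,:2]*1000).astype(np.float32))
        print(len(q),"all",np.round(r[0],1),np.round(r[1],1),round(r[2],1),"top",np.round(rt[0],1),np.round(rt[1],1),round(rt[2],1),"z95",np.round(np.percentile(q[:,2],[5,50,98])*1000,1))
        out.append(q)
    return a,P,b,Q,out
E
python3 - <<'E'
from h import *
a,P,b,Q,o=wheels()
c=cv2.resize(a[225:310,395:530],(540,340),interpolation=cv2.INTER_CUBIC); d=cv2.resize(b[255:345,110:265],(540,314),interpolation=cv2.INTER_CUBIC)
save("w",np.vstack([c,d])[:600])
x,y,z=P[...,0],P[...,1],P[...,2]
rect(P,(x>.36)&(x<.64)&(y>.15)&(y<.45)&(z>.17)&(z<.2),"handle")
rect(P,(x>.36)&(x<.64)&(y>.15)&(y<.45)&(z>.06)&(z<.2),"tote")
for n,bx in dict(batten=(.4,.75,-.17,.17)).items(): rect(P,(x>bx[0])&(x<bx[1])&(y>bx[2])&(y<bx[3])&(z>.037)&(z<.055),n)
print(env.observe()['position'])
E
```

```text
319 all [ 549.4 -375.7] [32.1 20. ] 89.6 top [ 548.7 -377.9] [16.5 21.3] 5.3 z95 [14.4 31.5 39.8]
272 all [ 554.2 -250.9] [25.5 32.4] 6.3 top [ 557.1 -250.6] [18.2 21.4] 12.9 z95 [20.4 33.6 40.9]
348 all [ 568.6 -293.8] [33.1 34.1] 66.0 top [ 568.1 -294.3] [29.7 27.1] 0.1 z95 [13.8 19.3 23.6]
300 all [ 548.4 -330.7] [31.3 21.7] 86.7 top [ 548.4 -330.7] [23.4 18.9] 75.7 z95 [13.2 31.5 39.7]
handle 624 [496.  301.3] [134.2  17.8] 84.1 medz 189.1
tote 2519 [496.2 301.9] [219.5 217.5] 83.89 medz 92.8
batten 858 [674.   37.1] [287.8 299.8] 57.2 medz 44.8
[0.43384703 0.03217726 0.30701377]
```

View pics/w.png

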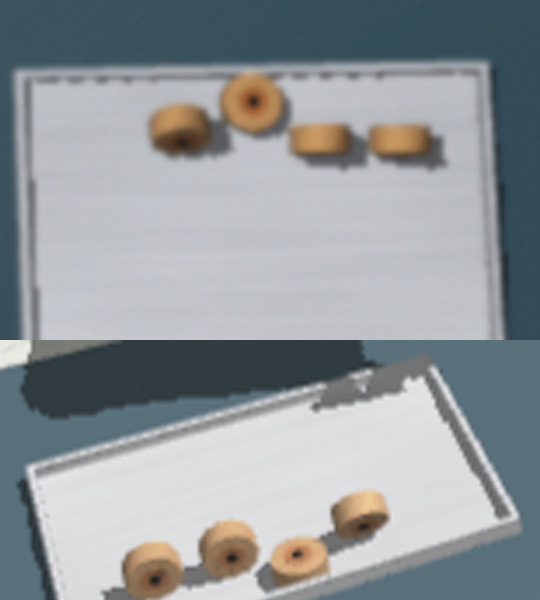

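Call:
servo_tool(steps=[{"tx": 1.4,"ty": -4,"tz": 0,"yaw": 0.5,"claw": 0},{"tx": 1.4,"ty": -4,"tz": -2,"yaw": 0.5,"claw": 0},{"tx": 1.4,"ty": -4,"tz": -2,"yaw": 0.5,"claw": 0},{"tx": 1.4,"ty": -4,"tz": -2,"yaw": 0.5,"claw": 0},{"tx": 1.4,"ty": -4,"tz": -2,"yaw": 0.5,"claw": 0},{"tx": 1.4,"ty": -4,"tz": -2,"yaw": 0.5,"claw": 0},{"tx": 1.4,"ty": -4,"tz": -2,"yaw": 0.5,"claw": 0},{"tx": 1.4,"ty": -4,"tz": -2,"yaw": 0.5,"claw": 0},{"tx": 1.4,"ty": -4,"tz": -2,"yaw": 0.5,"claw": 0},{"tx": 1.4,"ty": -4,"tz": -2,"yaw": 0.5,"claw": 0},{"tx": 0,"ty": 0,"tz": 0,"yaw": 0,"claw": 0},{"tx": 0,"ty": 0,"tz": 0,"yaw": 0,"claw": 0}])

```text
time_s: 36.2
position: [0.5747, -0.3665, 0.1254]
tool_rot: [[0.017, 1.0, 0.008], [1.0, -0.017, 0.016], [0.016, 0.007, -1.0]]
ft_force: [-0.2, -0.1, 1.1]
grip_width: 0.0003
gripper_force: 0.0
```

Call:
servo_tool(steps=[{"tx": 0.8,"ty": -0.9,"tz": -2,"yaw": 0,"claw": 0},{"tx": 0,"ty": 0,"tz": -3,"yaw": 0,"claw": 0},{"tx": 0,"ty": 0,"tz": -2.8,"yaw": 0,"claw": 0},{"tx": 0,"ty": 0,"tz": 0,"yaw": 0,"claw": 0},{"tx": -0.7,"ty": 0,"tz": 0,"yaw": 0,"claw": 0},{"tx": -0.7,"ty": 0,"tz": 0,"yaw": 0,"claw": 0},{"tx": -0.7,"ty": 0,"tz": 0,"yaw": 0,"claw": 0},{"tx": -0.7,"ty": 0,"tz": 0,"yaw": 0,"claw": 0},{"tx": -0.7,"ty": 0,"tz": 0,"yaw": 0,"claw": 0},{"tx": 0,"ty": 0,"tz": 0,"yaw": 0,"claw": 0},{"tx": 0,"ty": 0,"tz": 3,"yaw": 0,"claw": 0},{"tx": 0,"ty": 0,"tz": 3,"yaw": 0,"claw": 0},{"tx": 0,"ty": 4.5,"tz": 2,"yaw": 0,"claw": 0},{"tx": 3.5,"ty": 0,"tz": 0,"yaw": 0,"claw": 0},{"tx": 0,"ty": 0,"tz": 0,"yaw": 0,"claw": 0}])

```text
time_s: 37.7
position: [0.5836, -0.3302, 0.1302]
tool_rot: [[0.015, 1.0, 0.012], [1.0, -0.015, 0.013], [0.013, 0.011, -1.0]]
ft_force: [-1.9, 1.0, 0.1]
grip_width: -0.0001
gripper_force: 0.0
```

```bash
python3 - <<'E'
from h import *
wheels(); print(env.observe()['position'])
E
```

```text
194 all [ 522.6 -376.1] [35.5 31.8] 21.6 top [ 522.3 -376.4] [31.1 35. ] 85.0 z95 [10.  19.7 23.3]
266 all [ 568.6 -292.5] [32.8 33.1] 55.0 top [ 568.7 -293.3] [31.4 33.2] 75.8 z95 [13.1 19.4 23.4]
196 all [ 548.2 -331.3] [19.5 31.3] 2.4 top [ 548. -331.] [19.8 18.9] 89.0 z95 [12.9 29.5 39.3]
269 all [ 553.3 -251.5] [30.9 24.5] 88.5 top [ 557.1 -252.2] [16.3 24.4] 1.4 z95 [20.3 33.3 40.7]
[ 0.58168231 -0.33142389  0.1292006 ]
```

Call:
servo_tool(steps=[{"tx": 0,"ty": 0,"tz": -3,"yaw": 0,"claw": 0},{"tx": 0,"ty": 0,"tz": -3,"yaw": 0,"claw": 0},{"tx": 0,"ty": 0,"tz": -2.2,"yaw": 0,"claw": 0},{"tx": 0,"ty": 0,"tz": 0,"yaw": 0,"claw": 0},{"tx": -0.7,"ty": 0,"tz": 0,"yaw": 0,"claw": 0},{"tx": -0.7,"ty": 0,"tz": 0,"yaw": 0,"claw": 0},{"tx": -0.7,"ty": 0,"tz": 0,"yaw": 0,"claw": 0},{"tx": -0.7,"ty": 0,"tz": 0,"yaw": 0,"claw": 0},{"tx": -0.7,"ty": 0,"tz": 0,"yaw": 0,"claw": 0},{"tx": 0,"ty": 0,"tz": 0,"yaw": 0,"claw": 0},{"tx": 0,"ty": 0,"tz": 3,"yaw": 0,"claw": 0},{"tx": 0,"ty": 0,"tz": 3,"yaw": 0,"claw": 0},{"tx": 2,"ty": 4,"tz": 2,"yaw": 0,"claw": 0},{"tx": 2.2,"ty": 4,"tz": 0,"yaw": 0,"claw": 0},{"tx": 0,"ty": 0,"tz": 0,"yaw": 0,"claw": 0},{"tx": 0,"ty": 0,"tz": 0,"yaw": 0,"claw": 0}])

```text
time_s: 39.4
position: [0.5892, -0.2505, 0.1267]
tool_rot: [[0.015, 1.0, 0.009], [1.0, -0.015, 0.014], [0.014, 0.009, -1.0]]
ft_force: [-0.4, 0.2, 0.2]
grip_width: -0.0
gripper_force: 0.0
```

```bash
python3 - <<'E'
from h import *
wheels(); print(env.observe()['position'])
E
```

```text
170 all [ 569.  -293.3] [31.4 34.1] 77.1 top [ 569.4 -294.5] [31.7 33.5] 58.8 z95 [14.2 20.  23.7]
143 all [ 557.4 -252.2] [31.5 17.8] 83.8 top [ 557.2 -251. ] [13.2 22. ] 6.6 z95 [18.  33.4 41. ]
168 all [ 523.3 -376.4] [33.7 30.8] 20.0 top [ 520.6 -375.7] [28.7 32.4] 69.3 z95 [11.1 19.8 23.3]
185 all [ 521.5 -329.8] [32.6 33.8] 56.6 top [ 521.5 -329.4] [29.8 34. ] 78.8 z95 [10.1 19.7 22.9]
[ 0.58853323 -0.252036    0.12646756]
```

Call:
servo_tool(steps=[{"tx": 0,"ty": 0,"tz": -3,"yaw": 0,"claw": 0},{"tx": 0,"ty": 0,"tz": -3,"yaw": 0,"claw": 0},{"tx": 0,"ty": 0,"tz": -1.8,"yaw": 0,"claw": 0},{"tx": 0,"ty": 0,"tz": 0,"yaw": 0,"claw": 0},{"tx": -0.7,"ty": 0,"tz": 0,"yaw": 0,"claw": 0},{"tx": -0.7,"ty": 0,"tz": 0,"yaw": 0,"claw": 0},{"tx": -0.7,"ty": 0,"tz": 0,"yaw": 0,"claw": 0},{"tx": -0.7,"ty": 0,"tz": 0,"yaw": 0,"claw": 0},{"tx": -0.7,"ty": 0,"tz": 0,"yaw": 0,"claw": 0},{"tx": -0.5,"ty": 0,"tz": 0,"yaw": 0,"claw": 0},{"tx": 0,"ty": 0,"tz": 0,"yaw": 0,"claw": 0},{"tx": 0,"ty": 0,"tz": 3,"yaw": 0,"claw": 0},{"tx": 0,"ty": 0,"tz": 3,"yaw": 0,"claw": 0},{"tx": -4,"ty": 0,"tz": 4,"yaw": 0,"claw": 3},{"tx": -4,"ty": 0,"tz": 2,"yaw": 0,"claw": 5},{"tx": -4,"ty": 0,"tz": 0,"yaw": 0,"claw": 5},{"tx": 0,"ty": 0,"tz": 0,"yaw": 0,"claw": 5}])

```text
time_s: 41.2
position: [0.4303, -0.2508, 0.1647]
tool_rot: [[0.019, 1.0, 0.008], [1.0, -0.019, 0.015], [0.015, 0.007, -1.0]]
ft_force: [-0.1, 0.7, -0.9]
grip_width: 0.0498
gripper_force: 0.0
```

```bash
python3 - <<'E'
from h import *
wheels(); print(env.observe()['position'],env.observe()['tool_rot'])
E
```

```text
355 all [ 515.1 -253.3] [34.  38.6] 83.9 top [ 500.7 -238.9] [6.3 0. ] 120.0 z95 [11.5 19.3 24.6]
349 all [ 568.1 -294. ] [33.2 34.7] 69.7 top [ 567.8 -290.9] [15.3 20.8] 72.1 z95 [13.3 19.1 23.5]
372 all [ 522.8 -376.9] [34.3 33.3] 44.2 top [ 522.5 -376.7] [33.1 31.6] 11.1 z95 [11.5 19.1 23.6]
315 all [ 521.8 -330.1] [32.5 34.9] 68.3 top [ 521.9 -330.4] [31.2 31.2] 54.6 z95 [11.5 19.1 23.3]
[ 0.43337441 -0.25169234  0.16451749] [[ 0.01831147  0.99978563  0.00966381]
 [ 0.99973356 -0.01844466  0.013878  ]
 [ 0.01405327  0.00940711 -0.999857  ]]
```

Call:
servo_tool(steps=[{"tx": 4.1,"ty": 0,"tz": 0,"yaw": 1.7,"claw": 5},{"tx": 4.1,"ty": -0.1,"tz": 0,"yaw": 1.7,"claw": 5},{"tx": 0,"ty": 0,"tz": -4,"yaw": 0,"claw": 5},{"tx": 0,"ty": 0,"tz": -4,"yaw": 0,"claw": 5},{"tx": 0,"ty": 0,"tz": -3,"yaw": 0,"claw": 5},{"tx": 0,"ty": 0,"tz": -2,"yaw": 0,"claw": 5},{"tx": 0,"ty": 0,"tz": -0.9,"yaw": 0,"claw": 5},{"tx": 0,"ty": 0,"tz": 0,"yaw": 0,"claw": 5},{"tx": 0,"ty": 0,"tz": 0,"yaw": 0,"claw": 3},{"tx": 0,"ty": 0,"tz": 0,"yaw": 0,"claw": 3},{"tx": 0,"ty": 0,"tz": 0,"yaw": 0,"claw": 3},{"tx": 0,"ty": 0,"tz": 0,"yaw": 0,"claw": 3}], newtons=30)

```text
time_s: 42.5
position: [0.516, -0.2528, 0.0261]
tool_rot: [[-0.042, 0.999, 0.01], [0.999, 0.042, 0.014], [0.013, 0.01, -1.0]]
ft_force: [0.9, -0.4, 6.6]
grip_width: 0.0326
gripper_force: 30.3
```

Call:
servo_tool(steps=[{"tx": 0,"ty": 0,"tz": 2,"yaw": 0,"claw": 3},{"tx": 0,"ty": 0,"tz": 4,"yaw": 0,"claw": 3},{"tx": 0,"ty": 0,"tz": 4,"yaw": 0,"claw": 3},{"tx": 0.6,"ty": 3.7,"tz": 1,"yaw": 0,"claw": 3},{"tx": 0.6,"ty": 3.7,"tz": 0,"yaw": 0,"claw": 3},{"tx": 0.6,"ty": 3.7,"tz": 0,"yaw": 0,"claw": 3},{"tx": 0.6,"ty": 3.7,"tz": 0,"yaw": 0,"claw": 3},{"tx": 0.6,"ty": 3.7,"tz": 0,"yaw": 0,"claw": 3},{"tx": 0.6,"ty": 3.7,"tz": 0,"yaw": 0,"claw": 3},{"tx": 0.6,"ty": 3.7,"tz": 0,"yaw": 0,"claw": 3},{"tx": 0.6,"ty": 3.7,"tz": 0,"yaw": 0,"claw": 3},{"tx": 0.5,"ty": 3.7,"tz": 0,"yaw": 0,"claw": 3},{"tx": 0,"ty": 0,"tz": 0,"yaw": 0,"claw": 3},{"tx": 0,"ty": 0,"tz": 0,"yaw": 0,"claw": 3}])

```text
time_s: 43.9
position: [0.5683, 0.081, 0.1351]
tool_rot: [[-0.044, 0.999, 0.008], [0.999, 0.043, 0.015], [0.014, 0.008, -1.0]]
ft_force: [-0.7, 0.2, -0.2]
grip_width: 0.0327
gripper_force: 30.0
```

```bash
python3 - <<'E'
from h import *
s=env.observe();print(s['position'],s['tool_rot'][:,1],s['grip_width'],s['ft_force'])
_,_,P=snap("scene"); 
q=P[(abs(P[...,0]-s['position'][0])<.025)&(abs(P[...,1]-s['position'][1])<.022)&(P[...,2]<s['position'][2]+.005)&(P[...,2]>.06)]
print(len(q),np.percentile(q[:,2],[2,50,98]) if len(q) else "")
E
```

```text
[0.56826277 0.08103322 0.1350825 ] [0.99902137 0.04341924 0.00843007] 0.03268663412737978 [-0.70540458  0.19219262 -0.17874373]
165 [0.11549218 0.12878673 0.13939886]
```

Call:
servo_tool(steps=[{"tx": 0.1,"ty": 0,"tz": -2.5,"yaw": 0,"claw": 3},{"tx": 0,"ty": 0,"tz": -2.5,"yaw": 0,"claw": 3},{"tx": 0,"ty": 0,"tz": -1,"yaw": 0,"claw": 3},{"tx": 0,"ty": 0,"tz": -0.6,"yaw": 0,"claw": 3},{"tx": 0,"ty": 0,"tz": 0,"yaw": 0,"claw": 3},{"tx": 0,"ty": 0,"tz": 0,"yaw": 0,"claw": 3}])

```text
time_s: 44.55
position: [0.5699, 0.0803, 0.0699]
tool_rot: [[-0.042, 0.999, 0.009], [0.999, 0.042, 0.015], [0.014, 0.01, -1.0]]
ft_force: [0.0, 0.0, 0.1]
grip_width: 0.0325
gripper_force: 30.0
```

Lower a touch, then release.

Call:
servo_tool(steps=[{"tx": 0,"ty": 0,"tz": -0.1,"yaw": 0,"claw": 3},{"tx": 0,"ty": 0,"tz": -0.1,"yaw": 0,"claw": 3},{"tx": 0,"ty": 0,"tz": 0,"yaw": 0,"claw": 3}])

```text
time_s: 44.85
position: [0.5695, 0.0806, 0.0672]
tool_rot: [[-0.042, 0.999, 0.008], [0.999, 0.042, 0.015], [0.015, 0.009, -1.0]]
ft_force: [-0.3, 0.5, -0.6]
grip_width: 0.0323
gripper_force: 30.0
```

Call:
servo_tool(steps=[{"tx": 0,"ty": 0,"tz": 0,"yaw": 0,"claw": 3.7},{"tx": 0,"ty": 0,"tz": 0,"yaw": 0,"claw": 4.5},{"tx": 0,"ty": 0,"tz": 0,"yaw": 0,"claw": 5},{"tx": 0,"ty": 0,"tz": 2,"yaw": 0,"claw": 5},{"tx": 0,"ty": 0,"tz": 4,"yaw": 0,"claw": 5},{"tx": -0.5,"ty": -4.5,"tz": 2,"yaw": 0,"claw": 5},{"tx": -0.5,"ty": -4.5,"tz": 0,"yaw": 0,"claw": 5},{"tx": -0.5,"ty": -4.5,"tz": 0,"yaw": 0,"claw": 5},{"tx": -0.5,"ty": -4.5,"tz": 0,"yaw": 0,"claw": 5},{"tx": -0.5,"ty": -4.5,"tz": 0,"yaw": 0,"claw": 5},{"tx": -0.5,"ty": -4.5,"tz": 0,"yaw": 0,"claw": 5},{"tx": -0.6,"ty": -4.5,"tz": 0,"yaw": 0,"claw": 5},{"tx": -0.6,"ty": -4.5,"tz": 0,"yaw": 0,"claw": 5},{"tx": -0.6,"ty": -4.5,"tz": 0,"yaw": 0,"claw": 5},{"tx": 0,"ty": 0,"tz": 0,"yaw": 0,"claw": 5},{"tx": 0,"ty": 0,"tz": 0,"yaw": 0,"claw": 5}])

```text
time_s: 46.45
position: [0.521, -0.325, 0.1467]
tool_rot: [[-0.04, 0.999, 0.008], [0.999, 0.04, 0.016], [0.015, 0.008, -1.0]]
ft_force: [-1.0, 0.5, 0.3]
grip_width: 0.0503
gripper_force: 0.0
```

```bash
cat >> h.py <<'E'
def placed():
    for n in("top","scene"):
        im,_,P=snap(n); x,y,z=P[...,0],P[...,1],P[...,2]; im=im.astype(int)
        q=P[(abs(x-.572)<.05)&(abs(y)<.16)&(z>.05)&(z<.085)]
        if len(q)<20: print(n,"none"); continue
        from scipy.cluster.hierarchy import fclusterdata
        g=fclusterdata(q[:,:2],.004,criterion="distance",method="single")
        for i in set(g):
            t=q[g==i]
            if len(t)<20: continue
            t=t[t[:,2]>.0575]; c,r=cv2.minEnclosingCircle((t[:,:2]*1000).astype(np.float32)); d=np.array(c)/1000-[.5722,.0048]; th=np.radians(2.3)
            print(n,np.round(c,1),round(r,1),"rack x,y mm",np.round([1000*(d@[np.cos(th),np.sin(th)]),1000*(d@[-np.sin(th),np.cos(th)])],1),"z",np.round(np.percentile(t[:,2],[3,50,97])*1000,1))
E
python3 - <<'E'
from h import *
placed(); wheels(); print(env.observe()['position'])
E
```

```text
top none
scene none
199 all [ 540.4 -409.8] [31.8 35. ] 77.8 top [ 541.  -409.1] [31.4 31.5] 60.6 z95 [10.5 19.3 23.3]
347 all [ 569.1 -294.1] [32.9 33. ] 74.6 top [ 569.7 -294.7] [30.2 30.9] 49.6 z95 [13.1 19.3 23.5]
194 all [ 521.5 -329.6] [33.6 32.8] 59.4 top [ 520.7 -330.1] [32.1 32. ] 59.4 z95 [ 9.7 19.5 22.8]
[ 0.5217825  -0.32309197  0.14718907]
```

```bash
python3 - <<'E'
from h import *
a,_,P=snap("top"); b,_,Q=snap("scene")
for K in(P,Q):
    x,y,z=K[...,0],K[...,1],K[...,2]
    m=(abs(x-.572)<.12)&(abs(y-.03)<.2)&(z>.006)
    q=K[m]; print(len(q))
    h,_,_=np.histogram2d(q[:,0],q[:,1],bins=[np.arange(.45,.70,.02),np.arange(-.17,.24,.02)]); print(h.astype(int))
    q=K[m&(abs(y-.08)<.04)]; print(np.round(np.percentile(q[:,2],[1,25,50,75,99]),4))
c=cv2.resize(a[160:330,270:370],(400,600)); d=cv2.resize(b[210:340,270:400],(400,600)); save("r",np.hstack([c,d]))
E
```

```text
2460
[[ 21   0   0   1   0   1   1   0  56   0   0   2   3   0   1   1   0   0
   55  72]
 [ 19   0   1   0   0   2   2   0  66   1   3   1   1   0   2   0   1   0
  102  92]
 [ 16   3   1   0   0   1   2   1  65   0   0   0   1   1   1   1   0   0
   86  77]
 [ 18   0   0   0   0   1   0   0  64   2   0   1   1   0   2   0   1  14
   71  80]
 [ 19   0   0   0   1   0   0   1  58   9   3   1   0   1   1   0   0  45
   53  82]
 [ 19   0   0   0   2   0   0   0  54  10   0  14  67  14   1   0   0  54
   53  80]
 [ 17   2   0   0   1   1   0   1  52  10   1  12  55  14   0   0   1  57
   60  82]
 [  0   1   0   1   2   1   1   0  45  19   1   1   0   0   1   1   0  10
   15  27]
 [  2   0   0   1   1   1   1   1  46  18   1   0   3   0   1   1   3   3
    1   0]
 [  0   0   1   0   0   0   0   0  44  22   1   1   0   0   0   0   0   1
    0   2]
 [  0   0   0   1   1   2   0   0  37  27   0   2   1   2   0   1   0   0
    1   2]
 [  0   1   0   3   0   1   0   0  34  26   1   0   0   0   0   0   1   2
    0   1]]
[0.006  0.0122 0.0148 0.0172 0.0226]
2291
[[ 16   0   0   0   0   0   1   
[... 325 characters left out ...]
   0   0   0   0  71   4   0   0   0   0   0   0   0  49
   31  16]
 [ 21   0   0   0   0   0   1   0  71   9   0   9  37  12   0   0   0  70
    9  55]
 [ 25   0   0   1   0   0   0   0  70   9   0  16  73  10   0   0   0  89
   22  36]
 [  0   0   1   0   0   0   0   0  71  12   0   0   0   0   0   0   1  45
   21  24]
 [  0   0   0   0   0   0   0   0  74  16   0   0   0   0   0   0   0   0
    0   0]
 [  0   0   0   0   0   0   0   0  75  15   0   0   0   0   0   0   0   0
    0   1]
 [  0   0   0   0   0   0   0   0  70  22   0   0   0   0   0   0   0   0
    0   0]
 [  0   0   0   0   0   0   0   0  73  23   0   0   1   0   0   0   0   0
    0   0]]
[0.0061 0.0128 0.0163 0.0178 0.0206]
```

View pics/r.png

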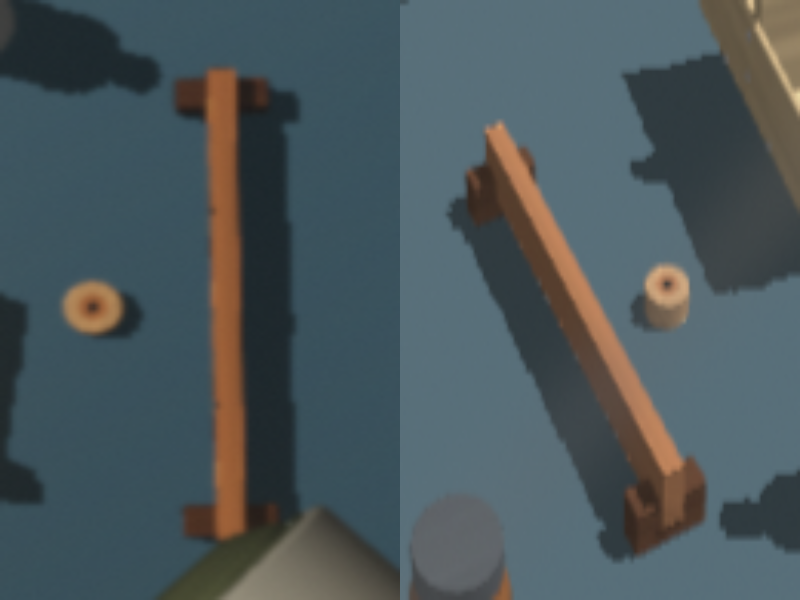

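Call:
servo_tool(steps=[{"tx": 0.5,"ty": 0.3,"tz": 0,"yaw": -8.2,"claw": 5},{"tx": 0.5,"ty": 0.3,"tz": 0,"yaw": -8.2,"claw": 5},{"tx": 0.5,"ty": 0.3,"tz": 0,"yaw": -8.2,"claw": 5},{"tx": 0.5,"ty": 0.3,"tz": 0,"yaw": -8.2,"claw": 5},{"tx": 0.5,"ty": 0.3,"tz": 0,"yaw": -8.2,"claw": 5},{"tx": 0.5,"ty": 0.3,"tz": 0,"yaw": -8.2,"claw": 5},{"tx": 0.5,"ty": 0.3,"tz": 0,"yaw": -8.2,"claw": 5},{"tx": 0.5,"ty": 0.3,"tz": 0,"yaw": -8.2,"claw": 5},{"tx": 0.5,"ty": 0.3,"tz": 0,"yaw": -8.2,"claw": 5},{"tx": 0.2,"ty": 0.2,"tz": 0,"yaw": -8.2,"claw": 5},{"tx": 0,"ty": 0,"tz": 0,"yaw": -8,"claw": 5},{"tx": 0,"ty": 0,"tz": 0,"yaw": 0,"claw": 5},{"tx": 0,"ty": 0,"tz": 0,"yaw": 0,"claw": 5}])

```text
time_s: 48.05
position: [0.5685, -0.295, 0.1471]
tool_rot: [[0.999, 0.046, 0.015], [0.046, -0.999, -0.008], [0.015, 0.009, -1.0]]
ft_force: [-0.1, -0.2, -0.2]
grip_width: 0.0499
gripper_force: 0.0
```

```bash
python3 - <<'E'
from h import *
s=env.observe();print(s['position'],s['tool_rot'][:,1])
wheels()
P=np.load("top0P.npy");Q=np.load("scene0P.npy")
for K in(P,Q):
    x,y,z=K[...,0],K[...,1],K[...,2]
    for c in(.45,.5,.55,.6,.65,.7):
        q=K[(abs(x-c)<.012)&(abs(y-.005)<.04)&(z>.041)&(z<.052)]; print(c,len(q),np.round([q[:,1].min(),q[:,1].max(),(q[:,1].min()+q[:,1].max())/2],4))
E
```

```text
[ 0.56854238 -0.29500334  0.14712407] [ 0.0461969  -0.99889595  0.00852763]
192 all [ 541.4 -409.8] [32.2 31.8] 33.4 top [ 540.4 -409.8] [31.5 32.4] 40.8 z95 [10.4 19.4 23.2]
166 all [ 568.5 -293.1] [31.2 35.8] 80.5 top [ 568.5 -293.1] [31.2 35.8] 80.5 z95 [13.9 19.9 22.7]
186 all [ 520.7 -330.5] [34.2 32.8] 65.7 top [ 520.6 -330.7] [33.8 32.8] 65.7 z95 [10.1 19.3 22.3]
0.45 70 [-0.0086  0.0074 -0.0006]
0.5 64 [-0.0054  0.0084  0.0015]
0.55 74 [-0.0044  0.0117  0.0037]
0.6 65 [-0.0012  0.0127  0.0058]
0.65 67 [-0.0001  0.016   0.0079]
0.7 64 [0.0031 0.0171 0.0101]
0.45 42 [-0.0078  0.0091  0.0006]
0.5 50 [-0.006   0.0108  0.0024]
0.55 56 [-0.0042  0.0135  0.0047]
0.6 55 [-0.002   0.0154  0.0067]
0.65 63 [0.0001 0.0174 0.0088]
0.7 68 [0.0015 0.0197 0.0106]
```

Call:
servo_tool(steps=[{"tx": 0,"ty": 0.1,"tz": -4,"yaw": 0,"claw": 5},{"tx": 0,"ty": 0,"tz": -4,"yaw": 0,"claw": 5},{"tx": 0,"ty": 0,"tz": -3,"yaw": 0,"claw": 5},{"tx": 0,"ty": 0,"tz": -1.1,"yaw": 0,"claw": 5},{"tx": 0,"ty": 0,"tz": 0,"yaw": 0,"claw": 3},{"tx": 0,"ty": 0,"tz": 0,"yaw": 0,"claw": 3},{"tx": 0,"ty": 0,"tz": 0,"yaw": 0,"claw": 3},{"tx": 0,"ty": 0,"tz": 0,"yaw": 0,"claw": 3},{"tx": 0,"ty": 0,"tz": 2,"yaw": 0,"claw": 3},{"tx": 0,"ty": 0,"tz": 4,"yaw": 0,"claw": 3},{"tx": 0,"ty": 0,"tz": 4,"yaw": 0,"claw": 3},{"tx": 1,"ty": 4,"tz": 0,"yaw": 0,"claw": 3},{"tx": 1,"ty": 4,"tz": 0,"yaw": 0,"claw": 3},{"tx": 1,"ty": 4,"tz": 0,"yaw": 0,"claw": 3},{"tx": 1,"ty": 4,"tz": 0,"yaw": 0,"claw": 3},{"tx": 1,"ty": 4,"tz": 0,"yaw": 0,"claw": 3},{"tx": 1,"ty": 4,"tz": 0,"yaw": 0,"claw": 3},{"tx": 1,"ty": 4,"tz": 0,"yaw": 0,"claw": 3},{"tx": 0.8,"ty": 2.2,"tz": 0,"yaw": 0,"claw": 3},{"tx": 0,"ty": 0,"tz": 0,"yaw": 0,"claw": 3}])

```text
time_s: 50.15
position: [0.6473, 0.0107, 0.127]
tool_rot: [[0.999, 0.046, 0.018], [0.046, -0.999, -0.007], [0.017, 0.008, -1.0]]
ft_force: [-0.4, -0.7, -0.2]
grip_width: 0.0325
gripper_force: 30.6
```

Call:
servo_tool(steps=[{"tx": 0,"ty": -0.2,"tz": -2.5,"yaw": 0,"claw": 3},{"tx": 0,"ty": 0,"tz": -2,"yaw": 0,"claw": 3},{"tx": 0,"ty": 0,"tz": -1,"yaw": 0,"claw": 3},{"tx": 0,"ty": 0,"tz": -0.2,"yaw": 0,"claw": 3},{"tx": 0,"ty": 0,"tz": 0,"yaw": 0,"claw": 3},{"tx": 0,"ty": 0,"tz": 0,"yaw": 0,"claw": 3}])

```text
time_s: 50.75
position: [0.647, 0.0053, 0.0702]
tool_rot: [[0.999, 0.042, 0.017], [0.042, -0.999, -0.008], [0.017, 0.009, -1.0]]
ft_force: [0.2, -0.5, -0.1]
grip_width: 0.0324
gripper_force: 30.6
```

Call:
servo_tool(steps=[{"tx": 0,"ty": 0.2,"tz": 0,"yaw": 0,"claw": 3},{"tx": 0,"ty": 0,"tz": -0.1,"yaw": 0,"claw": 3},{"tx": 0,"ty": 0,"tz": -0.1,"yaw": 0,"claw": 3},{"tx": 0,"ty": 0,"tz": 0,"yaw": 0,"claw": 3},{"tx": 0,"ty": 0,"tz": 0,"yaw": 0,"claw": 3}])

```text
time_s: 51.25
position: [0.6466, 0.0077, 0.0679]
tool_rot: [[0.999, 0.042, 0.016], [0.042, -0.999, -0.008], [0.016, 0.009, -1.0]]
ft_force: [-1.6, 1.9, 5.9]
grip_width: 0.0325
gripper_force: 31.1
```

```bash
python3 - <<'E'
from h import *
s=env.observe();print(s['position'],s['q'],s['ft_force'])
for n in("scene","top"):
    _,_,P=snap(n)
    q=P[(abs(P[...,0]-.647)<.03)&(abs(P[...,1]-.008)<.03)&(P[...,2]<.075)&(P[...,2]>.03)]
    h,e=np.histogram(q[:,2],np.arange(.03,.076,.003)); print(h)
s=env.observe();print(s['position'])
E
```

```text
[0.64664514 0.00771607 0.06792963] [-9.67470216 40.56341509 72.40738441 -0.32130705 66.04562366 78.03811304] [-1.57426199  1.87525643  5.88767805]
[ 7 15  4  6 12 38 13 16 21 25 89 61 20 18 26]
[ 0  0  0  4 15  9  1  0  0  0  0  0  0  0  0]
[0.64664944 0.007705   0.06791762]
```

Contact at 5.9 N; release and go back for wheel D at (0.521, −0.330).

Call:
servo_tool(steps=[{"tx": 0,"ty": 0,"tz": 0,"yaw": 0,"claw": 3.6},{"tx": 0,"ty": 0,"tz": 0,"yaw": 0,"claw": 4.2},{"tx": 0,"ty": 0,"tz": 0,"yaw": 0,"claw": 5},{"tx": 0,"ty": 0,"tz": 2,"yaw": 0,"claw": 5},{"tx": 0,"ty": 0,"tz": 4,"yaw": 0,"claw": 5},{"tx": -1,"ty": -3,"tz": 1,"yaw": 0,"claw": 5},{"tx": -1.5,"ty": -4,"tz": 0,"yaw": 0,"claw": 5},{"tx": -1.5,"ty": -4,"tz": 0,"yaw": 0,"claw": 5},{"tx": -1.5,"ty": -4,"tz": 0,"yaw": 0,"claw": 5},{"tx": -1.5,"ty": -4,"tz": 0,"yaw": 0,"claw": 5},{"tx": -1.5,"ty": -4,"tz": 0,"yaw": 0,"claw": 5},{"tx": -1.5,"ty": -4,"tz": 0,"yaw": 0,"claw": 5},{"tx": -1.5,"ty": -4,"tz": 0,"yaw": 0,"claw": 5},{"tx": -1,"ty": -2.8,"tz": 0,"yaw": 0,"claw": 5},{"tx": 0,"ty": 0,"tz": 0,"yaw": 0,"claw": 5},{"tx": 0,"ty": 0,"tz": 0,"yaw": 0,"claw": 5}])

```text
time_s: 52.95
position: [0.5212, -0.3306, 0.1368]
tool_rot: [[0.999, 0.041, 0.015], [0.041, -0.999, -0.007], [0.014, 0.008, -1.0]]
ft_force: [0.1, -0.0, 0.7]
grip_width: 0.0497
gripper_force: 0.0
```

```bash
cat >> h.py <<'E'
def placed(yc=.0053,xc=.5722):
    from scipy.cluster.hierarchy import fclusterdata
    for n in("top","scene"):
        _,_,P=snap(n); x,y,z=P[...,0],P[...,1],P[...,2]
        q=P[(abs(x-.572)<.16)&(abs(y-.005)<.05)&(z>.0575)&(z<.085)]
        if len(q)<20: print(n,"none"); continue
        g=fclusterdata(q[:,:2],.005,criterion="distance",method="single")
        for i in set(g):
            t=q[g==i]
            if len(t)<20: continue
            r=cv2.minAreaRect((t[:,:2]*1000).astype(np.float32)); c=np.array(r[0]); d=c/1000-[xc,yc]; th=np.radians(2.3)
            print(n,np.round(c,1),np.round(r[1],1),"along,off mm",np.round([1000*(d@[np.cos(th),np.sin(th)]),1000*(d@[-np.sin(th),np.cos(th)])],1),"z",np.round(np.percentile(t[:,2],[3,50,97])*1000,1))
E
python3 - <<'E'
from h import *
placed(); wheels(); print(env.observe()['position'])
E
```

```text
top [646.7   8.9] [31.9 31.1] along,off mm [74.6  0.6] z [58.1 61.1 65.8]
scene [646.6   9.1] [33.2 32.7] along,off mm [74.5  0.8] z [59.1 62.1 65.1]
186 all [ 521.4 -330. ] [32.3 35.4] 84.7 top [ 520.8 -330.4] [33.  30.5] 67.7 z95 [10.2 19.8 23.4]
205 all [ 541.2 -410.3] [34.7 32.8] 4.8 top [ 541.4 -410.7] [32.2 32.1] 81.6 z95 [10.3 19.7 23. ]
[ 0.52190437 -0.32930243  0.13707166]
```

Call:
servo_tool(steps=[{"tx": 0,"ty": 0,"tz": -4,"yaw": 0,"claw": 5},{"tx": 0,"ty": 0,"tz": -4,"yaw": 0,"claw": 5},{"tx": 0,"ty": 0,"tz": -2,"yaw": 0,"claw": 5},{"tx": 0,"ty": 0,"tz": -1.1,"yaw": 0,"claw": 5},{"tx": 0,"ty": 0,"tz": 0,"yaw": 0,"claw": 3},{"tx": 0,"ty": 0,"tz": 0,"yaw": 0,"claw": 3},{"tx": 0,"ty": 0,"tz": 0,"yaw": 0,"claw": 3},{"tx": 0,"ty": 0,"tz": 0,"yaw": 0,"claw": 3},{"tx": 0,"ty": 0,"tz": 2,"yaw": 0,"claw": 3},{"tx": 0,"ty": 0,"tz": 4,"yaw": 0,"claw": 3},{"tx": 0,"ty": 0,"tz": 4,"yaw": 0,"claw": 3},{"tx": 1,"ty": 4,"tz": 0,"yaw": 0,"claw": 3},{"tx": 1,"ty": 4,"tz": 0,"yaw": 0,"claw": 3},{"tx": 1,"ty": 4,"tz": 0,"yaw": 0,"claw": 3},{"tx": 1,"ty": 4,"tz": 0,"yaw": 0,"claw": 3},{"tx": 1,"ty": 4,"tz": 0,"yaw": 0,"claw": 3},{"tx": 1,"ty": 4,"tz": 0,"yaw": 0,"claw": 3},{"tx": 1,"ty": 4,"tz": 0,"yaw": 0,"claw": 3},{"tx": 0.5,"ty": 4,"tz": 0,"yaw": 0,"claw": 3},{"tx": 0,"ty": 1.5,"tz": 0,"yaw": 0,"claw": 3}])

```text
time_s: 55.15
position: [0.5966, 0.0078, 0.1267]
tool_rot: [[0.999, 0.045, 0.016], [0.045, -0.999, -0.008], [0.016, 0.008, -1.0]]
ft_force: [-0.8, -0.4, -0.0]
grip_width: 0.0327
gripper_force: 30.6
```

Call:
servo_tool(steps=[{"tx": 0,"ty": 0,"tz": -2.5,"yaw": 0,"claw": 3},{"tx": 0,"ty": 0,"tz": -2,"yaw": 0,"claw": 3},{"tx": 0,"ty": 0,"tz": -0.8,"yaw": 0,"claw": 3},{"tx": 0,"ty": 0,"tz": 0,"yaw": 0,"claw": 3},{"tx": 0,"ty": 0,"tz": 0,"yaw": 0,"claw": 3}])

```text
time_s: 55.65
position: [0.5969, 0.0041, 0.074]
tool_rot: [[0.999, 0.041, 0.016], [0.041, -0.999, -0.008], [0.016, 0.009, -1.0]]
ft_force: [0.3, -0.0, 0.4]
grip_width: 0.0322
gripper_force: 30.6
```

```bash
python3 - <<'E'
from h import *
for i in range(3): env.get_image("top"); s=env.observe();print(s['position'],s['grip_width'])
E
```

```text
[0.59699741 0.00411037 0.07420324] 0.03263958859240159
[0.5969737  0.00418272 0.07419616] 0.03244119484455035
[0.59687525 0.0042968  0.07406606] 0.03244605791330392
```

Call:
servo_tool(steps=[{"tx": 0,"ty": 0.2,"tz": -0.2,"yaw": 0,"claw": 3},{"tx": 0,"ty": 0,"tz": -0.2,"yaw": 0,"claw": 3},{"tx": 0,"ty": 0,"tz": -0.2,"yaw": 0,"claw": 3},{"tx": 0,"ty": 0,"tz": 0,"yaw": 0,"claw": 3},{"tx": 0,"ty": 0,"tz": 0,"yaw": 0,"claw": 3}])

```text
time_s: 56.3
position: [0.5965, 0.0067, 0.0678]
tool_rot: [[0.999, 0.042, 0.016], [0.042, -0.999, -0.008], [0.015, 0.009, -1.0]]
ft_force: [-2.3, 0.5, 6.6]
grip_width: 0.0328
gripper_force: 31.3
```

Call:
servo_tool(steps=[{"tx": 0,"ty": 0,"tz": 0,"yaw": 0,"claw": 3.6},{"tx": 0,"ty": 0,"tz": 0,"yaw": 0,"claw": 4.2},{"tx": 0,"ty": 0,"tz": 0,"yaw": 0,"claw": 5},{"tx": 0,"ty": 0,"tz": 2,"yaw": 0,"claw": 5},{"tx": 0,"ty": 0,"tz": 4,"yaw": 0,"claw": 5},{"tx": 0,"ty": -4,"tz": 1,"yaw": 0,"claw": 5},{"tx": -0.7,"ty": -4,"tz": 0,"yaw": 0,"claw": 5},{"tx": -0.7,"ty": -4,"tz": 0,"yaw": 0,"claw": 5},{"tx": -0.7,"ty": -4,"tz": 0,"yaw": 0,"claw": 5},{"tx": -0.7,"ty": -4,"tz": 0,"yaw": 0,"claw": 5},{"tx": -0.7,"ty": -4,"tz": 0,"yaw": 0,"claw": 5},{"tx": -0.7,"ty": -4,"tz": 0,"yaw": 0,"claw": 5},{"tx": -0.7,"ty": -4,"tz": 0,"yaw": 0,"claw": 5},{"tx": -0.6,"ty": -4,"tz": 0,"yaw": 0,"claw": 5},{"tx": 0,"ty": -4,"tz": 0,"yaw": 0,"claw": 5},{"tx": 0,"ty": -1.6,"tz": 0,"yaw": 0,"claw": 5},{"tx": 0,"ty": 0,"tz": 0,"yaw": 0,"claw": 5},{"tx": 0,"ty": 0,"tz": 0,"yaw": 0,"claw": 5}])

```text
time_s: 58.1
position: [0.5413, -0.4088, 0.1366]
tool_rot: [[0.999, 0.042, 0.014], [0.042, -0.999, -0.007], [0.014, 0.008, -1.0]]
ft_force: [-0.2, -0.4, 0.1]
grip_width: 0.05
gripper_force: 0.0
```

```bash
python3 - <<'E'
from h import *
placed(); wheels(); print(env.observe()['position'])
E
```

```text
top [646.8   8.9] [32.  31.1] along,off mm [74.7  0.6] z [57.8 60.8 65. ]
top [595.3   7.9] [31.6 31. ] along,off mm [23.2  1.6] z [57.6 60.6 64.7]
scene [596.2   8.7] [32.4 34.2] along,off mm [24.1  2.5] z [58.4 62.2 64.9]
scene [646.9   9.7] [31.8 34.9] along,off mm [74.9  1.3] z [58.6 62.1 64.4]
221 all [ 541.6 -410.5] [34.5 32.3] 44.0 top [ 540.8 -410.5] [33.3 31.3] 44.5 z95 [ 9.6 19.4 22.8]
[ 0.54177878 -0.40823936  0.13727612]
```

Call:
servo_tool(steps=[{"tx": -0.1,"ty": -0.2,"tz": 0,"yaw": 8.2,"claw": 4.6},{"tx": 0,"ty": 0,"tz": 0,"yaw": 8.2,"claw": 4.6},{"tx": 0,"ty": 0,"tz": 0,"yaw": 8.2,"claw": 4.6},{"tx": 0,"ty": 0,"tz": 0,"yaw": 8.2,"claw": 4.6},{"tx": 0,"ty": 0,"tz": 0,"yaw": 8.2,"claw": 4.6},{"tx": 0,"ty": 0,"tz": 0,"yaw": 8.2,"claw": 4.6},{"tx": 0,"ty": 0,"tz": 0,"yaw": 8.2,"claw": 4.6},{"tx": 0,"ty": 0,"tz": 0,"yaw": 8.2,"claw": 4.6},{"tx": 0,"ty": 0,"tz": 0,"yaw": 8.2,"claw": 4.6},{"tx": 0,"ty": 0,"tz": 0,"yaw": 8.2,"claw": 4.6},{"tx": 0,"ty": 0,"tz": 0,"yaw": 8,"claw": 4.6},{"tx": 0,"ty": 0,"tz": 0,"yaw": 0,"claw": 4.6},{"tx": 0,"ty": 0,"tz": 0,"yaw": 0,"claw": 4.6}])

```text
time_s: 59.6
position: [0.5406, -0.4109, 0.1372]
tool_rot: [[-0.039, 0.999, 0.008], [0.999, 0.039, 0.015], [0.015, 0.009, -1.0]]
ft_force: [0.5, 0.8, 0.3]
grip_width: 0.046
gripper_force: 0.0
```

Call:
servo_tool(steps=[{"tx": 0,"ty": 0,"tz": -4,"yaw": 0,"claw": 4.6},{"tx": 0,"ty": 0,"tz": -4,"yaw": 0,"claw": 4.6},{"tx": 0,"ty": 0,"tz": -2,"yaw": 0,"claw": 4.6},{"tx": 0,"ty": 0,"tz": -1.1,"yaw": 0,"claw": 4.6},{"tx": 0,"ty": 0,"tz": 0,"yaw": 0,"claw": 3},{"tx": 0,"ty": 0,"tz": 0,"yaw": 0,"claw": 3},{"tx": 0,"ty": 0,"tz": 0,"yaw": 0,"claw": 3},{"tx": 0,"ty": 0,"tz": 0,"yaw": 0,"claw": 3},{"tx": 0,"ty": 0,"tz": 2,"yaw": 0,"claw": 3},{"tx": 0,"ty": 0,"tz": 4,"yaw": 0,"claw": 3},{"tx": 0,"ty": 0,"tz": 4,"yaw": 0,"claw": 3}])

```text
time_s: 60.7
position: [0.5404, -0.4116, 0.1278]
tool_rot: [[-0.042, 0.999, 0.008], [0.999, 0.042, 0.014], [0.014, 0.009, -1.0]]
ft_force: [-0.1, -0.6, -0.2]
grip_width: 0.0327
gripper_force: 29.9
```

Call:
servo_tool(steps=[{"tx": 0,"ty": 4,"tz": 0,"yaw": -8.2,"claw": 3},{"tx": 0,"ty": 4,"tz": 0,"yaw": -8.2,"claw": 3},{"tx": 0,"ty": 4,"tz": 0,"yaw": -8.2,"claw": 3},{"tx": 0,"ty": 4,"tz": 0,"yaw": -8.2,"claw": 3},{"tx": 0.1,"ty": 4,"tz": 0,"yaw": -8.2,"claw": 3},{"tx": 0.1,"ty": 4,"tz": 0,"yaw": -8.2,"claw": 3},{"tx": 0.1,"ty": 4,"tz": 0,"yaw": -8.2,"claw": 3},{"tx": 0.1,"ty": 4,"tz": 0,"yaw": -8.2,"claw": 3},{"tx": 0.1,"ty": 4,"tz": 0,"yaw": -8.2,"claw": 3},{"tx": 0.1,"ty": 4,"tz": 0,"yaw": -8.2,"claw": 3},{"tx": 0,"ty": 1.5,"tz": 0,"yaw": -8,"claw": 3},{"tx": 0,"ty": 0,"tz": 0,"yaw": 0,"claw": 3},{"tx": 0,"ty": 0,"tz": -2.5,"yaw": 0,"claw": 3},{"tx": 0,"ty": 0,"tz": -2,"yaw": 0,"claw": 3},{"tx": 0,"ty": 0,"tz": -0.6,"yaw": 0,"claw": 3},{"tx": 0,"ty": 0,"tz": 0,"yaw": 0,"claw": 3},{"tx": 0,"ty": 0,"tz": 0,"yaw": 0,"claw": 3}])

```text
time_s: 62.4
position: [0.547, 0.003, 0.076]
tool_rot: [[0.999, 0.042, 0.017], [0.042, -0.999, -0.008], [0.016, 0.009, -1.0]]
ft_force: [0.4, 0.5, 0.2]
grip_width: 0.0324
gripper_force: 30.0
```

Call:
servo_tool(steps=[{"tx": 0,"ty": 0,"tz": -0.3,"yaw": 0,"claw": 3},{"tx": 0,"ty": 0,"tz": -0.3,"yaw": 0,"claw": 3},{"tx": 0,"ty": 0,"tz": -0.2,"yaw": 0,"claw": 3},{"tx": 0,"ty": 0,"tz": 0,"yaw": 0,"claw": 3},{"tx": 0,"ty": 0,"tz": 0,"yaw": 0,"claw": 3}])

```text
time_s: 62.9
position: [0.5464, 0.0036, 0.0671]
tool_rot: [[0.999, 0.042, 0.015], [0.042, -0.999, -0.008], [0.015, 0.009, -1.0]]
ft_force: [0.7, 1.1, 0.1]
grip_width: 0.0327
gripper_force: 30.0
```

Call:
servo_tool(steps=[{"tx": 0,"ty": 0,"tz": -0.1,"yaw": 0,"claw": 3},{"tx": 0,"ty": 0,"tz": 0,"yaw": 0,"claw": 3},{"tx": 0,"ty": 0,"tz": 0,"yaw": 0,"claw": 3}])

```text
time_s: 63.2
position: [0.5465, 0.0036, 0.0668]
tool_rot: [[0.999, 0.042, 0.016], [0.042, -0.999, -0.008], [0.015, 0.009, -1.0]]
ft_force: [-3.3, -0.8, 7.5]
grip_width: 0.0327
gripper_force: 30.6
```

Call:
servo_tool(steps=[{"tx": 0,"ty": 0,"tz": 0,"yaw": 0,"claw": 3.6},{"tx": 0,"ty": 0,"tz": 0,"yaw": 0,"claw": 4.2},{"tx": 0,"ty": 0,"tz": 0,"yaw": 0,"claw": 5},{"tx": 0,"ty": 0,"tz": 2,"yaw": 0,"claw": 5},{"tx": 0,"ty": 0,"tz": 4,"yaw": 0,"claw": 5},{"tx": 1,"ty": 4,"tz": 1,"yaw": 0,"claw": 5},{"tx": 1.3,"ty": 3.6,"tz": 0,"yaw": 0,"claw": 5},{"tx": 0,"ty": 0,"tz": 0,"yaw": 0,"claw": 5},{"tx": 0,"ty": 0,"tz": 0,"yaw": 0,"claw": 5}])

```text
time_s: 64.1
position: [0.5692, 0.08, 0.1357]
tool_rot: [[0.999, 0.043, 0.014], [0.044, -0.999, -0.008], [0.014, 0.009, -1.0]]
ft_force: [-0.3, 0.5, 0.0]
grip_width: 0.0496
gripper_force: 0.0
```

```bash
python3 - <<'E'
from h import *
placed()
for n in("top","scene"):
    _,_,P=snap(n); x,y,z=P[...,0],P[...,1],P[...,2]; m=(abs(x-.57)<.03)&(abs(y-.08)<.03)&(z>.006)&(z<.026)
    if m.sum()>20: rect(P,m,n)
print(env.observe()['position'])
E
```

```text
top [646.9   8.9] [31.5 31.1] along,off mm [74.8  0.6] z [58.  60.8 65.7]
top [544.5   4.6] [31.1 30.9] along,off mm [-27.7   0.4] z [57.9 61.2 65.7]
top [595.3   4.5] [31.6 24.3] along,off mm [23.1 -1.7] z [57.8 61.2 65.1]
scene [647.3   9.5] [31.8 35.8] along,off mm [75.2  1.2] z [58.2 62.3 64.7]
scene [545.9   5.2] [33.6 32. ] along,off mm [-26.3   0.9] z [57.8 62.1 65.4]
scene [596.1   8.6] [31.4 33.5] along,off mm [24.   2.3] z [57.9 62.1 65. ]
scene 153 [570.1  81.5] [30.2 37.2] 64.39 medz 16.5
[0.56924347 0.07862644 0.13584705]
```

Call:
servo_tool(steps=[{"tx": 0.1,"ty": 0.1,"tz": -4,"yaw": 0,"claw": 5},{"tx": 0,"ty": 0,"tz": -4,"yaw": 0,"claw": 5},{"tx": 0,"ty": 0,"tz": -2,"yaw": 0,"claw": 5},{"tx": 0,"ty": 0,"tz": -1.2,"yaw": 0,"claw": 5},{"tx": 0,"ty": 0,"tz": 0,"yaw": 0,"claw": 3},{"tx": 0,"ty": 0,"tz": 0,"yaw": 0,"claw": 3},{"tx": 0,"ty": 0,"tz": 0,"yaw": 0,"claw": 3},{"tx": 0,"ty": 0,"tz": 0,"yaw": 0,"claw": 3},{"tx": 0,"ty": 0,"tz": 2,"yaw": 0,"claw": 3},{"tx": 0,"ty": 0,"tz": 4,"yaw": 0,"claw": 3},{"tx": 0,"ty": 0,"tz": 4,"yaw": 0,"claw": 3},{"tx": -3.6,"ty": 0,"tz": 0.5,"yaw": 0,"claw": 3},{"tx": -3.7,"ty": -2,"tz": 0,"yaw": 0,"claw": 3},{"tx": 0,"ty": -3,"tz": 0,"yaw": 0,"claw": 3},{"tx": 0,"ty": -2.8,"tz": 0,"yaw": 0,"claw": 3},{"tx": 0,"ty": 0,"tz": -2.5,"yaw": 0,"claw": 3},{"tx": 0,"ty": 0,"tz": -2,"yaw": 0,"claw": 3},{"tx": 0,"ty": 0,"tz": -0.8,"yaw": 0,"claw": 3},{"tx": 0,"ty": 0,"tz": 0,"yaw": 0,"claw": 3},{"tx": 0,"ty": 0,"tz": 0,"yaw": 0,"claw": 3}])

```text
time_s: 66.3
position: [0.4979, 0.0027, 0.0769]
tool_rot: [[0.999, 0.042, 0.016], [0.042, -0.999, -0.008], [0.016, 0.009, -1.0]]
ft_force: [0.6, 0.3, 0.7]
grip_width: 0.0323
gripper_force: 30.2
```

Call:
servo_tool(steps=[{"tx": -0.2,"ty": -0.1,"tz": -0.3,"yaw": 0,"claw": 3},{"tx": 0,"ty": 0,"tz": -0.3,"yaw": 0,"claw": 3},{"tx": 0,"ty": 0,"tz": -0.2,"yaw": 0,"claw": 3},{"tx": 0,"ty": 0,"tz": 0,"yaw": 0,"claw": 3},{"tx": 0,"ty": 0,"tz": 0,"yaw": 0,"claw": 3}])

```text
time_s: 66.8
position: [0.4955, 0.0016, 0.0687]
tool_rot: [[0.999, 0.042, 0.016], [0.042, -0.999, -0.008], [0.015, 0.009, -1.0]]
ft_force: [-1.2, -0.4, 7.4]
grip_width: 0.0324
gripper_force: 30.9
```

Call:
servo_tool(steps=[{"tx": 0,"ty": 0,"tz": 0,"yaw": 0,"claw": 3.6},{"tx": 0,"ty": 0,"tz": 0,"yaw": 0,"claw": 4.2},{"tx": 0,"ty": 0,"tz": 0,"yaw": 0,"claw": 5},{"tx": 0,"ty": 0,"tz": 2,"yaw": 0,"claw": 5},{"tx": 0,"ty": 0,"tz": 4,"yaw": 0,"claw": 5},{"tx": 0,"ty": 0,"tz": 4,"yaw": 0,"claw": 5},{"tx": 0,"ty": -4,"tz": 4,"yaw": 0,"claw": 5},{"tx": 0,"ty": -4,"tz": 0,"yaw": 0,"claw": 5},{"tx": 0,"ty": -4,"tz": 0,"yaw": 0,"claw": 5},{"tx": 0,"ty": -4,"tz": 0,"yaw": 0,"claw": 5},{"tx": 0,"ty": -4,"tz": 0,"yaw": 0,"claw": 5},{"tx": 0,"ty": 0,"tz": 0,"yaw": 0,"claw": 5}])

```text
time_s: 68.0
position: [0.4953, -0.1979, 0.203]
tool_rot: [[0.999, 0.037, 0.015], [0.038, -0.999, -0.009], [0.015, 0.009, -1.0]]
ft_force: [0.5, 0.8, -0.0]
grip_width: 0.0501
gripper_force: 0.0
```

```bash
python3 - <<'E'
from h import *
placed(); wheels()
_,_,P=snap("top"); x,y,z=P[...,0],P[...,1],P[...,2]
rect(P,(x>.36)&(x<.64)&(y>.15)&(y<.45)&(z>.17)&(z<.2),"handle")
rect(P,(x>.36)&(x<.64)&(y>.15)&(y<.45)&(z>.085)&(z<.105),"walls")
P0=np.load("top0P.npy")
for n,c in dict(glue=(.753,.155),jar=(.745,-.146),tape=(.749,.267),block=(.751,-.264)).items():
    for K in(P0,P):
        m=(abs(K[...,0]-c[0])<.07)&(abs(K[...,1]-c[1])<.057)&(K[...,2]>.012); rect(K,m,n)
print(env.observe()['position'],env.observe()['time_s'])
E
```

```text
top [646.7   9. ] [31.4 31.6] along,off mm [74.6  0.7] z [58.  61.3 65.9]
top [595.4   7.9] [31.8 31. ] along,off mm [23.2  1.6] z [57.7 61.4 65.5]
top [495.2   2.5] [31. 31.] along,off mm [-77.1   0.3] z [58.  61.2 65.3]
top [544.5   4.6] [31.4 30.9] along,off mm [-27.7   0.4] z [58.3 61.4 65.2]
scene [647.5   9.3] [31.8 34.3] along,off mm [75.4  1. ] z [58.7 62.1 64.7]
scene [596.3   7.9] [30.9 34.9] along,off mm [24.2  1.6] z [58.4 62.2 64.7]
scene [496.1   2.7] [33. 32.] along,off mm [-76.1   0.5] z [58.9 62.1 64.7]
scene [545.8   5.5] [31.2 34.3] along,off mm [-26.3   1.3] z [59.  62.4 64.8]
none
handle 622 [496. 301.] [132.7  17.8] 84.1 medz 189.2
walls 718 [496.2 302.1] [220.3 216.5] 83.85 medz 93.8
glue 655 [755.7 157.7] [48.1 52.7] 21.26 medz 100.2
glue 655 [755.7 157.7] [48.8 52.8] 21.63 medz 100.7
jar 779 [ 747.9 -147.4] [62.  59.4] 16.91 medz 87.8
jar 773 [ 746.9 -147.8] [59.6 61.9] 5.68 medz 87.7
tape 494 [749.  267.9] [89.4 87.1] 48.43 medz 22.8
tape 492 [749.  267.7] [89.7 86.6] 46.28 medz 22.9
block 1147 [ 751.5 -264. ] [105.7  56.2] 80.77 medz 28.0
block 1145 [ 752.  -264.2] [105.7  57.4] 81.38 medz 28.4
[ 0.49542891 -0.19272819  0.20339267] 68.25
```

```bash
python3 -c "
from rig import env
print(env.close_job())"
```

```text
the job is handed in; nothing more can be done
None
```

I handed the job in at 68 s with all four wheels (the fifth wasn't there) flat on the batten, within 2 mm of its centre line and about 50 mm apart. The tote is upright on its riser about 2 mm off centre, the rods stayed in their bay in every view I had, and the bystanders have not moved. The tool can't tilt, so I carried the tote by its handle but tipped it by an end wall with its front edge on the tray. I also set one wheel on the bench by mistake before laying it on the batten.

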